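# Set the laser module on the beam line with a straightedge

## Robot

A 7-joint arm with a two-finger parallel gripper is mounted at the origin on the work surface. World frame = base frame: x ahead of the robot, y to its left, z up, the work surface at z = 0. Lengths are in m, angles in rad, forces in N, time in s.
With the tool pointing down it reaches from about 0.425 to 0.925 m from the base axis. Payload 6.8 kg.
Tool frame: the origin (TCP) lies at the very end of the fingers, on their centre line; the grasp point (between the pads) lies 19 mm behind it (bot.grasp_offset is the distance from the TCP to the grasp point, in m); z points along the fingers, y is the direction in which the jaws open and shut (so a half turn about z gives the same grasp; the last joint's range is limited). The gripper opens to 85 mm and grips with 20 to 120 N. Pads are 22 mm wide; open, the fingers measure 114 mm over their backs; the gripper's body (76 mm by 85 mm) begins 54 mm behind the grasp point. The pads swing forward as they close: fully open they stand 13 mm farther back than shut.
Start: joints at [1.173, 0.477, 0.022, 1.555, -0.011, 1.109, -0.083], TCP at [0.193, -0.647, 0.203] pointing down, gripper open.
Joint ranges: [-2.96, 2.96], [-0.34, 2.1], [-1.41, 1.46], [0.24, 2.44], [-1.37, 4.51], [0.17, 1.92], [-2.96, 2.96]. Speed limits (rad/s): [2.39, 2.39, 3.14, 3.14, 3.14, 3.14, 3.14].

## Interface

Orientations are given as a unit quaternion [w, x, y, z].
In Python, from station import monitor, cams, bot, finder gives the robot as it stands.
- The arm moves only by the tool jog_arm, never from a script. Its argument "plan" is a list of rows, each an object of numbers: "x", "y", "z": the shift along the tool's x, y, z as a fraction of full scale; "wx", "wy", "wz": the turn, a rotation vector about the tool's x, y, z as a fraction of full scale. A call has 1 to 12 rows; each row is the pose to reach, as a shift and turn from the pose measured when the call began, along the tool's axes at that moment, turning the shorter way round; what a row does not reach only later rows make up. Full scale, the value 1, is 20 cm for a shift and 180 degrees for a turn. A row lasts 1/12 s, in which the tool goes at most 41.7 mm and 7.16 degrees, less where a joint would pass 70% of its speed; a pose out of reach is approached as far as the arm can. A call with a number of a shift or a turn outside -1 to 1 is refused whole. A call with a gripper value outside its range is refused whole. "hand" is the opening, from -1 (shut) to 1 (fully open), set as the call begins (left out, the last holds). The fingers move at their own pace and stop on an object; "grip_force" is the grip in N (left out, the last holds). Time passes only in rows, so rows that repeat a pose let the fingers close. It gives the time, the measured TCP pose, the force and the opening at its end, in the units of the state.
- monitor.get_obs(): the state, without advancing time (a new reading comes with each control period).
- cams.read_camera(name): name is "side" or "top"; returns the picture (400x640x3 uint8, red, green, blue); there is no depth.
- cams.get_calibration(name): a dict with "fx", "fy", "cx", "cy" (pixels), "extrinsics" (4x4, takes a point from world to camera coordinates). Camera axes: x right, y down, z forward; pixel columns grow to the right and rows downward; lengths in m; the calibration is good to about 2 mm. A picture is of the moment at which its call begins. get_calibration takes no time and is no camera call.
- bot.hand_in(): hands the job in, once; it reports no verdict.
Trained networks look in the newest picture that a camera, given by its name, has taken for a name from the list of things; names that differ only in an ending like _2 or _b are one class to them, and where a whole thing is asked for, a point or a joint stands for the part that bears it (a point fixed in the world has none). Each returns a list of dicts, best first, with "confidence" (0 to 1); they miss things now and then, are a little off and sometimes report something else, mostly with a low value. They report only what shows in the picture. A call takes as long as a camera call. They do not tell look-alikes from the thing itself.
- finder.find_in(camera, target): "bbox" ([left, top, width, height] in pixels, round what is visible of it).
- finder.place_of(camera, target): "location" ([column, row] in pixels: a listed point, or the origin of a listed thing).
The state is a dict: "t": time; "q": joint angles; "joint_vel": joint speeds; "joint_torque": joint torques, N m; "eef_pos": TCP position; "tool_rot": TCP orientation; "contact_force": force on the tool from outside, world axes, zero at the start; "torque": the same for the moment, N m; "gripper_width": opening from 0.0 (shut) to 1.0 (fully open).
Only numpy, scipy, OpenCV 4.12 (cv2) and the standard library are available. Lean on these libraries where they do the work, as an engineer would, in place of code of your own. Each camera call takes 0.05 s, during which the arm holds its last target. There are 200 camera calls.

## Task

Slide the straightedge over the optical table until one long edge touches the steel screw tips of both red stops at the same time, and hold it there for a moment with a light push. Then bring the teal laser module to the straightedge's other edge, somewhere between the two stops, and press its long side gently against it until it sits flush, with the straightedge still on both stops; leave everything standing there. The stops are held only by magnets, so never push hard, and leave the other things on the table as they are.

Things in the scene. Friction and masses are not known exactly. Their poses are not given: they have to be found in the camera images.
- stop_a: Left stop (larger y): a red block 28 mm deep (its x), 22 wide, 30 high, held by its magnet. From its -x face, 14 mm in front of the origin, a steel screw 8 mm above the table sticks out towards the straightedge; its 8 mm ball tip (stop_a_tip) ends 6 to 18 mm in front of that face, set anew each time on each stop, not measured: see or feel it. Limit 10 N. Origin: centre of the underside.
- stop_b: Right stop (smaller y), built like the left one, its own screw setting (stop_b_tip), limit 10 N, 150 to 170 mm from the left one and facing the same way; the stops stand farther from the robot than the straightedge. Origin: centre of the underside.
- straightedge: Loose aluminium straightedge lying flat: bar 250 mm long (its y), 30 wide (its x), 12 thick, 0.25 kg. Blue grip rib on its middle: 10 mm wide, 120 long, top 28 mm above the table. Origin: centre of the underside. Its +x edge starts facing the stops, up to 0.22 rad out of line. It slides with 1 to 4 N, more if borne down on. A light push of 7 N at its middle seats it: 2 to 5 N per stop.
- laser: Loose teal laser module, a box 64 mm long (its y, the beam's way), 48 wide (its x), 36 high, black fins on top to 39 mm, 0.3 kg. Origin: centre of the underside; z up. It starts left or right of the straightedge, yaw within 0.5 rad. Flush: a long side (64 mm) lies along the free edge, its centre 39 mm from the straightedge's centre line; 8 N at its middle seats it.
- detector: Loose black detector module of the same shape and size as the laser, on the opposite side: a bystander. Origin: centre of its underside.
- lens_post: Loose lens mount on a pedestal, 118 mm tall, 31 mm foot, beyond the stops: a bystander. Origin: centre of its foot.
- iris_post: Loose brass-faced mount on a pedestal, 118 mm tall, 31 mm foot, beyond the stops: a bystander. Origin: centre of its foot.
- driver: Red-handled screwdriver, 170 mm long, lying on the left: a bystander.
- fork: Black clamping fork, 64 by 32 by 9 mm, 15 mm over its screw head, lying on the right: a bystander.
- optic_case: White optic case, 55 by 55 by 18 mm, on the right: a bystander.
- screw_tray: Yellow screw tray, 90 by 130 by 28 mm, far left: a bystander.
There are look-alikes about, which are no part of the job. What is shaped like the laser but orange is not meant. Leave any yellow look-alike of the stop_b alone.

How it is judged:
By the outcome, as a careful person would: the job done as asked, in the order asked, and still so for the second after the job is handed in, with the robot touching nothing.
It also fails if it takes over 69 s, if anything falls off the work surface, if the arm or the gripper's body presses on something with over 40 N, if the wrist force passes 120 N, or if a joint passes its speed limit or range.

## Working session

There is one attempt and no reset: what is moved stays moved. The work goes in short steps, Python scripts to look and compute and a tool call to move; the robot and the scene stay as the last step left them, time stands still between calls to the robot, and variables do not carry over. Pictures are saved under pics/ and viewed, about 8 in all and at most 12, crops included, and the job is handed in when it is done.

Besides the shell and the picture viewer there is one more tool, called as name([rows], argument=value, ...), one row to a line, values as JSON. jog_arm: Moves the arm, as the interface text tells. Shift numbers are shares of 20 cm and turn numbers shares of 180 degrees, none past 1 either way. Its arguments: {"type":"object","properties":{"plan":{"type":"array","items":{"type":"object","properties":{"x":{"type":"number","minimum":-1,"maximum":1},"y":{"type":"number","minimum":-1,"maximum":1},"z":{"type":"number","minimum":-1,"maximum":1},"wx":{"type":"number","minimum":-1,"maximum":1},"wy":{"type":"number","minimum":-1,"maximum":1},"wz":{"type":"number","minimum":-1,"maximum":1}}}},"hand":{"type":"number"},"grip_force":{"type":"number"}},"required":["plan"]}

```bash
mkdir -p pics
cat > h.py <<'E'
from station import monitor, cams, bot, finder
import numpy as np, cv2
def ray(cam,uv,z):
    c=cams.get_calibration(cam);E=np.array(c["extrinsics"]);R,t=E[:3,:3],E[:3,3]
    d=R.T@np.array([(uv[0]-c["cx"])/c["fx"],(uv[1]-c["cy"])/c["fy"],1]);o=-R.T@t
    return o+d*(z-o[2])/d[2]
def proj(cam,P):
    c=cams.get_calibration(cam);E=np.array(c["extrinsics"]);p=E[:3,:3]@np.array(P)+E[:3,3]
    return np.array([c["fx"]*p[0]/p[2]+c["cx"],c["fy"]*p[1]/p[2]+c["cy"]])
def snap(cam,name):
    im=cams.read_camera(cam);cv2.imwrite(f"pics/{name}.png",im[:,:,::-1]);return im
E
python3 - <<'E'
from h import *
np.set_printoptions(precision=4,suppress=True)
a=snap("top","t0");b=snap("side","s0")
for cam in("top","side"):
    c=cams.get_calibration(cam);E=np.array(c["extrinsics"]);print(cam,c["fx"],c["cx"],c["cy"],"pos",-E[:3,:3].T@E[:3,3]);print(E[:3,:3])
    for n,z in(("stop_a",0),("stop_a_tip",.008),("straightedge",0),("laser",0)):
        for d in finder.place_of(cam,n):print(n,np.round(d["location"],1),round(d["confidence"],2),ray(cam,d["location"],z)[:2])
o=monitor.get_obs();print(o)
E
```

```text
top 387.54610716355126 322.06145908226375 195.10739305276152 pos [0.3566 0.0036 1.1684]
[[-0.0282 -0.9996 -0.0022]
 [-0.9832  0.0281 -0.1804]
 [ 0.1804 -0.0029 -0.9836]]
stop_a [326.4 164.5] 0.61 [ 0.6672 -0.016 ]
stop_a [298.5 184.3] 0.58 [0.6068 0.0718]
stop_a [346.  172.2] 0.44 [ 0.6409 -0.076 ]Traceback (most recent call last):
  File "<stdin>", line 7, in <module>
ValueError: it knows: detector, driver, fork, iris_post, laser, lens_post, optic_case, screw_tray, stop, straightedge
```

View pics/t0.png

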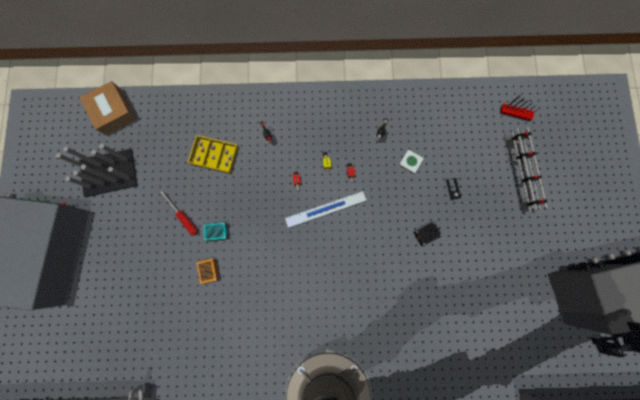

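View pics/s0.png

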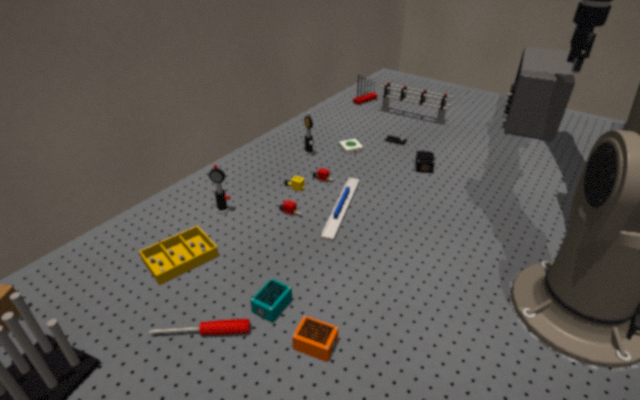

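The top view shows the teal laser at (215,231) and the straightedge centred at (326,209). The red stops are at (297,179) and (351,171), with the yellow decoy at (326,161). The side view agrees.

```bash
cat >> h.py <<'E'
R2=lambda v:np.round(v,4)
def big(im,x0,y0,w,h,s,name):
    cv2.imwrite(f"pics/{name}.png",cv2.resize(im[y0:y0+h,x0:x0+w,::-1],None,fx=s,fy=s,interpolation=cv2.INTER_CUBIC))
def mask(im,kind):
    h=cv2.cvtColor(im,cv2.COLOR_RGB2HSV);H,S,V=[h[...,i].astype(int) for i in range(3)]
    return {"red":((H<6)|(H>174))&(S>150)&(V>90),"teal":(abs(H-90)<10)&(S>120)&(V>60),"blue":(abs(H-112)<12)&(S>120)&(V>60),"white":(V>150)&(S<70)}[kind].astype(np.uint8)
def blobs(im,kind,roi,s=4,amin=5):
    x0,y0,w,h=roi;c=cv2.resize(im[y0:y0+h,x0:x0+w],None,fx=s,fy=s,interpolation=cv2.INTER_CUBIC)
    n,l,st,ce=cv2.connectedComponentsWithStats(mask(c,kind));out=[]
    for i in range(1,n):
        if st[i,4]<amin*s*s: continue
        cs,_=cv2.findContours((l==i).astype(np.uint8),cv2.RETR_EXTERNAL,cv2.CHAIN_APPROX_NONE)
        box=cv2.boxPoints(cv2.minAreaRect(max(cs,key=cv2.contourArea)))
        f=lambda p:(np.asarray(p)+.5)/s-.5+[x0,y0]
        out.append((st[i,4]/s/s,f(ce[i]),f(box)))
    return sorted(out,key=lambda o:-o[0])
def rect(cam,box,z):
    p=np.array([ray(cam,b,z)[:2] for b in box]);e=[p[1]-p[0],p[2]-p[1]];L=max(e,key=np.linalg.norm)
    return R2(p.mean(0)),R2(sorted(np.linalg.norm(e,axis=1))),round(float((np.degrees(np.arctan2(L[1],L[0]))-90+90)%180-90),2)
E
python3 - <<'E'
from h import *
im=cv2.imread("pics/t0.png")[:,:,::-1].copy()
for k,z,roi in(("red",.03,(280,150,100,60)),("blue",.028,(270,180,110,60)),("white",.012,(270,185,110,50)),("teal",.036,(190,210,50,40))):
    for a,c,b in blobs(im,k,roi)[:3]:print(k,round(a,1),c,R2(ray("top",c,z)[:2]),rect("top",b,z))
s=cv2.imread("pics/s0.png")[:,:,::-1].copy()
big(im,270,140,110,90,7,"t0z")
for n in("stop_a_tip","straightedge","laser"):
    for cam in("top","side"):
        try:
            for d in finder.place_of(cam,n):print(cam,n,np.round(d["location"],1),round(d["confidence"],2),R2(ray(cam,d["location"],.008 if 'tip' in n else 0)[:2]))
        except Exception as e:print(str(e)[:60])
o=monitor.get_obs();print(o)
E
```

```text
red 65.6 [350.69285714 171.26880952] [ 0.6361 -0.0882] (array([ 0.6362, -0.0879]), array([0.0218, 0.0315]), -86.3)
red 62.8 [296.17629482 178.58291833] [0.6182 0.0767] (array([0.6183, 0.0766]), array([0.0214, 0.0317]), -83.1)
blue 96.5 [325.43231865 208.28966969] [ 0.5256 -0.0086] (array([ 0.5256, -0.0088]), array([0.0083, 0.1154]), 17.65)
white 675.4 [324.53486489 209.15109661] [ 0.5254 -0.006 ] (array([ 0.5266, -0.0085]), array([0.0321, 0.2524]), 17.68)
teal 346.7 [214.77999369 231.14861637] [0.4662 0.3167] (array([0.466 , 0.3172]), array([0.0513, 0.0683]), 3.3)
it knows: detector, driver, fork, iris_post, laser, lens_pos
it knows: detector, driver, fork, iris_post, laser, lens_pos
top straightedge [322.6 208.8] 0.68 [ 5.284e-01 -3.000e-04]
side straightedge [339.2 208.1] 0.64 [ 0.5322 -0.0073]
side straightedge [202.3 332.1] 0.55 [0.5295 0.4334]
top laser [208.7 269. ] 0.91 [0.3579 0.3423]
top laser [216.7 234.5] 0.63 [0.4594 0.3207]
side laser [273.3 303.2] 0.98 [0.4703 0.3128]
side laser [316.7 345.2] 0.96 [0.3509 0.3397]
side laser [178.7 257.7] 0.54 [0.7123 0.3345]
{'t': 0.35, 'q': array([ 1.17287071,  0.47720159,  0.02240046,  1.5556386 , -0.01148484,
        1.10932223, -0.08312831]), 'joint_vel': array([-6.59335833e-04, -1.26550532e-03,  8.06385975e-04, -2.55896138e-03,
        2.16975465e-03, -1.07826696e-03,  2.87858738e-05]), 'joint_torque': array([-1.95215376e-03, -5.95611370e+01,  1.60342500e+00, -2.81044775e+01,
        1.22862111e-02,  4.86058052e-03, -4.37851577e-05]), 'eef_pos': array([ 0.19285162, -0.64671619,  0.20247174]), 'tool_rot': array([-2.14080149e-04,  9.89521764e-01,  1.44383620e-01, -5.30445920e-05]), 'contact_force': array([-1.35522944,  0.33293741, -0.40316854]), 'torque': array([ 0.02247723, -0.02872807, -0.05001148]), 'gripper_width': 1.0005152496162335}
```

View pics/t0z.png

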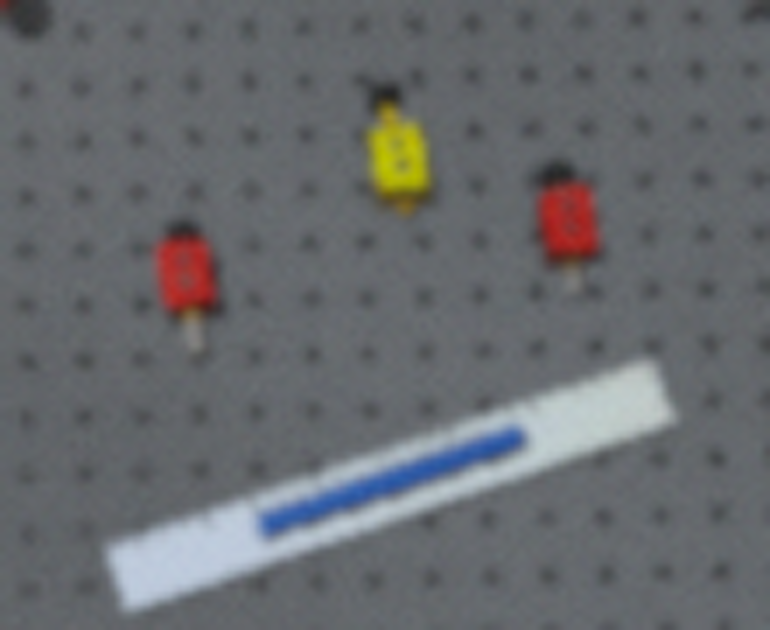

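Run:
```python
from h import *
a=ray("top",(298.0,190.1),.008)[:2];b=ray("top",(351.9,181.4),.008)[:2];print(a,b)
d=a-b;psi=np.arctan2(-d[0],d[1]);n=np.array([np.cos(psi),np.sin(psi)]);print(np.degrees(psi),(a+b)/2,(a+b)/2-15e-3*n)
R=lambda q:None
```

```text
[0.58703134 0.07316544] [ 0.60946004 -0.0923733 ]
7.715968693007647 [ 0.59824569 -0.00960393] [ 0.5833815  -0.01161786]
```

```bash
cat >> h.py <<'E'
from scipy.spatial.transform import Rotation as Ro
def tool(o): q=o["tool_rot"];return Ro.from_quat([q[1],q[2],q[3],q[0]])
def go(x,y,z,hy):
    "units for a move to TCP x,y,z with tool y heading hy (deg), pointing down"
    o=monitor.get_obs();R=tool(o);h=np.radians(hy);Y=np.array([np.cos(h),np.sin(h),0]);Z=np.array([0,0,-1.])
    G=Ro.from_matrix(np.stack([np.cross(Y,Z),Y,Z],1))
    d=R.inv().apply(np.array([x,y,z])-o["eef_pos"])/.2;w=(R.inv()*G).as_rotvec()/np.pi
    return np.round(d,4),np.round(w,4)
def st():
    o=monitor.get_obs();Y=tool(o).as_matrix()[:,1];print("t",round(o["t"],2),"p",R2(o["eef_pos"]),"hy",round(float(np.degrees(np.arctan2(Y[1],Y[0]))),2),"F",np.round(o["contact_force"],2),"w",round(o["gripper_width"],3),"q",np.round(o["q"],2))
E
python3 -c "
from h import *
print(go(.29,-.43,.2,-43.4));print(go(.526,-.0085,.1,17.66))"
```

```text
(array([ 0.7751, -0.8996,  0.0127]), array([-1.000e-04, -0.000e+00, -1.666e-01]))
(array([ 2.5081, -2.5818,  0.5134]), array([-1.000e-04, -1.000e-04, -5.059e-01]))
```

jog_arm([
  {"x": 0.78, "y": -0.9, "wz": -0.167},
  {"x": 0.78, "y": -0.9, "wz": -0.167},
  {"x": 0.78, "y": -0.9, "wz": -0.167},
  {"x": 0.78, "y": -0.9, "wz": -0.167},
  {"x": 0.78, "y": -0.9, "wz": -0.167},
  {"x": 0.78, "y": -0.9, "wz": -0.167},
  {"x": 0.78, "y": -0.9, "wz": -0.167},
  {"x": 0.78, "y": -0.9, "wz": -0.167},
])

```text
invalid input at $.plan[0]: expected keys x, y, z, wx, wy, wz
```

```bash
python3 -c "
from h import *
st();print(go(.42,-.21,.15,-10));print(go(.526,-.0085,.1,17.66))"
```

```text
t 0.35 p [ 0.1929 -0.6467  0.2025] hy -73.4 F [-1.36  0.33 -0.4 ] w 1.001 q [ 1.17  0.48  0.02  1.56 -0.01  1.11 -0.08]
(array([ 1.7123, -1.7679,  0.2631]), array([-1.000e-04, -1.000e-04, -3.522e-01]))
(array([ 2.5081, -2.5818,  0.5134]), array([-1.000e-04, -1.000e-04, -5.059e-01]))
```

jog_arm([
  {"x": 0.78, "y": -0.9, "z": 0, "wx": 0, "wy": 0, "wz": -0.167},
  {"x": 0.78, "y": -0.9, "z": 0, "wx": 0, "wy": 0, "wz": -0.167},
  {"x": 0.78, "y": -0.9, "z": 0, "wx": 0, "wy": 0, "wz": -0.167},
  {"x": 0.78, "y": -0.9, "z": 0, "wx": 0, "wy": 0, "wz": -0.167},
  {"x": 0.78, "y": -0.9, "z": 0, "wx": 0, "wy": 0, "wz": -0.167},
  {"x": 0.78, "y": -0.9, "z": 0, "wx": 0, "wy": 0, "wz": -0.167},
  {"x": 0.78, "y": -0.9, "z": 0, "wx": 0, "wy": 0, "wz": -0.167},
  {"x": 0.78, "y": -0.9, "z": 0, "wx": 0, "wy": 0, "wz": -0.167},
])

```text
t: 1.02
eef_pos: [0.292, -0.4284, 0.203]
tool_rot: [0.0, 0.918, 0.398, 0.0]
contact_force: [-0.1, -0.3, -0.4]
gripper_width: 1.001
```

```bash
python3 -c "
from h import *
st();print(go(.42,-.21,.15,-10));print(go(.526,-.0085,.1,17.66))"
```

```text
t 1.02 p [ 0.292  -0.4284  0.203 ] hy -43.13 F [-0.13 -0.28 -0.37] w 1.001 q [ 1.    0.23 -0.18  1.92  0.05  1.    0.05]
(array([ 1.2346, -0.2796,  0.2652]), array([ 1.000e-04,  0.000e+00, -1.841e-01]))
(array([ 2.3322, -0.5818,  0.5151]), array([ 1.000e-04,  0.000e+00, -3.377e-01]))
```

jog_arm([
  {"x": 1, "y": -0.25, "z": 0.2, "wx": 0, "wy": 0, "wz": -0.18},
  {"x": 1, "y": -0.25, "z": 0.2, "wx": 0, "wy": 0, "wz": -0.18},
  {"x": 1, "y": -0.25, "z": 0.2, "wx": 0, "wy": 0, "wz": -0.18},
  {"x": 1, "y": -0.25, "z": 0.2, "wx": 0, "wy": 0, "wz": -0.18},
  {"x": 1, "y": -0.25, "z": 0.2, "wx": 0, "wy": 0, "wz": -0.18},
  {"x": 1, "y": -0.25, "z": 0.2, "wx": 0, "wy": 0, "wz": -0.18},
])

```text
t: 1.52
eef_pos: [0.3953, -0.2428, 0.1623]
tool_rot: [-0.001, 0.767, 0.642, 0.001]
contact_force: [0.4, 0.4, 0.0]
gripper_width: 1.003
```

```bash
python3 -c "
from h import *
st();print(go(.526,-.0085,.08,17.66))"
```

```text
t 1.52 p [ 0.3953 -0.2428  0.1623] hy -10.12 F [0.42 0.42 0.  ] w 1.003 q [ 0.78  0.21 -0.4   2.06  0.1   0.89  0.14]
(array([1.2668, 0.4373, 0.4154]), array([ 0.0005, -0.0008, -0.1544]))
```

jog_arm([
  {"x": 1, "y": 0.35, "z": 0.35, "wx": 0, "wy": 0, "wz": -0.154},
  {"x": 1, "y": 0.35, "z": 0.35, "wx": 0, "wy": 0, "wz": -0.154},
  {"x": 1, "y": 0.35, "z": 0.35, "wx": 0, "wy": 0, "wz": -0.154},
  {"x": 1, "y": 0.35, "z": 0.35, "wx": 0, "wy": 0, "wz": -0.154},
  {"x": 1, "y": 0.35, "z": 0.35, "wx": 0, "wy": 0, "wz": -0.154},
  {"x": 1, "y": 0.35, "z": 0.35, "wx": 0, "wy": 0, "wz": -0.154},
  {"x": 1, "y": 0.35, "z": 0.35, "wx": 0, "wy": 0, "wz": -0.154},
])

```text
t: 2.1
eef_pos: [0.5017, -0.0542, 0.0918]
tool_rot: [-0.001, 0.589, 0.808, 0.003]
contact_force: [1.0, 0.3, 0.2]
gripper_width: 0.998
```

```bash
python3 -c "
from h import *
st();print(go(.526,-.0085,.05,17.66))"
```

```text
t 2.1 p [ 0.5017 -0.0542  0.0918] hy 17.84 F [0.97 0.28 0.25] w 0.998 q [ 0.44  0.4  -0.54  2.03  0.28  0.78  0.04]
(array([0.179 , 0.1851, 0.2105]), array([ 0.0011, -0.0016,  0.001 ]))
```

jog_arm([
  {"x": 0.179, "y": 0.185, "z": 0.2, "wx": 0.001, "wy": -0.0016, "wz": 0.001},
  {"x": 0.179, "y": 0.185, "z": 0.2, "wx": 0.001, "wy": -0.0016, "wz": 0.001},
  {"x": 0.179, "y": 0.185, "z": 0.3, "wx": 0.001, "wy": -0.0016, "wz": 0.001},
  {"x": 0.179, "y": 0.185, "z": 0.36, "wx": 0.001, "wy": -0.0016, "wz": 0.001},
  {"x": 0.179, "y": 0.185, "z": 0.38, "wx": 0.001, "wy": -0.0016, "wz": 0.001},
  {"x": 0.179, "y": 0.185, "z": 0.382, "wx": 0.001, "wy": -0.0016, "wz": 0.001},
  {"x": 0.179, "y": 0.185, "z": 0.382, "wx": 0.001, "wy": -0.0016, "wz": 0.001},
], hand=-0.3, grip_force=20)

```text
t: 2.68
eef_pos: [0.5261, -0.0101, 0.0161]
tool_rot: [0.0, 0.591, 0.807, -0.0]
contact_force: [0.3, -0.7, 0.2]
gripper_width: 0.345
```

```bash
python3 -c "
from h import *
st();print(go(.526,-.0085,.0145,17.66))
im=cams.read_camera('top')
for a,c,b in blobs(im,'white',(270,185,110,50))[:3]:print(a,rect('top',b,.012))
big(im,270,150,110,85,7,'t1z')"
```

```text
t 2.68 p [ 0.5261 -0.0101  0.0161] hy 17.52 F [ 0.29 -0.7   0.18] w 0.345 q [ 0.28  0.54 -0.48  2.03  0.4   0.66 -0.15]
(array([0.0079, 0.0019, 0.0078]), array([-0.    ,  0.0003, -0.0008]))
298.5 (array([0.5041, 0.0621]), array([0.0323, 0.1038]), 17.68)
6.1875 (array([0.5608, 0.0189]), array([0.0055, 0.0127]), -85.23)
```

View pics/t1z.png

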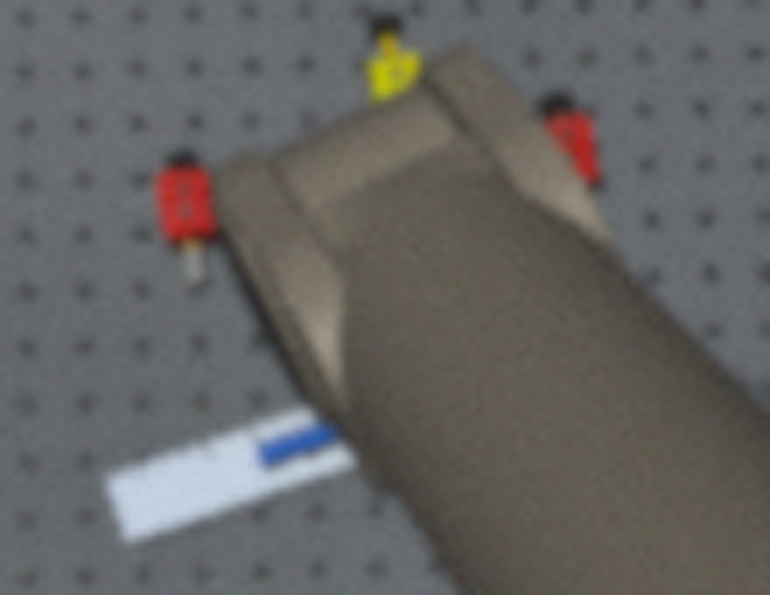

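The crop shows the bar unmoved, with its left end near (115,510), and the arm over its middle. Next I close on the rib.

jog_arm([
  {"x": 0, "y": 0, "z": 0.005, "wx": 0, "wy": 0, "wz": 0},
  {"x": 0, "y": 0, "z": 0.005, "wx": 0, "wy": 0, "wz": 0},
  {"x": 0, "y": 0, "z": 0.005, "wx": 0, "wy": 0, "wz": 0},
  {"x": 0, "y": 0, "z": 0.005, "wx": 0, "wy": 0, "wz": 0},
  {"x": 0, "y": 0, "z": 0.005, "wx": 0, "wy": 0, "wz": 0},
  {"x": 0, "y": 0, "z": 0.005, "wx": 0, "wy": 0, "wz": 0},
], hand=-1, grip_force=20)

```text
t: 3.23
eef_pos: [0.5266, -0.0097, 0.0156]
tool_rot: [0.001, 0.591, 0.807, 0.0]
contact_force: [-0.9, 0.1, 0.0]
gripper_width: -0.004
```

```bash
python3 -c "
from h import *
st();print(go(.573,-.012,.016,7.7))"
```

```text
t 3.23 p [ 0.5266 -0.0097  0.0156] hy 17.55 F [-0.94  0.14  0.03] w -0.004 q [ 0.28  0.54 -0.48  2.03  0.4   0.66 -0.15]
(array([-0.0811,  0.2179, -0.0016]), array([0.0004, 0.0003, 0.0547]))
```

```bash
python3 -c "
from h import *
im=cams.read_camera('side')
big(im,260,120,140,130,5,'s1z')
print(proj('side',(.5266,-.0097,.0156)),proj('side',(.5266,-.0097,.0346)))
for a,c,b in blobs(im,'blue',(260,120,140,130)):print(a,c,b)
for y in (-.065,.055): print(proj('side',(.526+np.sin(np.radians(17.66))*-y,y,.028)))
"
```

```text
[341.86730605 203.29203846] [342.12561846 196.91074353]
87.625 [339.3835592  205.65263909] [[331.27500916 215.07500458]
 [342.52500916 192.57500458]
 [347.12501526 194.87500763]
 [335.87501526 217.37500763]]
[347.57923162 186.1531249 ]
[333.02659003 215.12582261]
```

View pics/s1z.png

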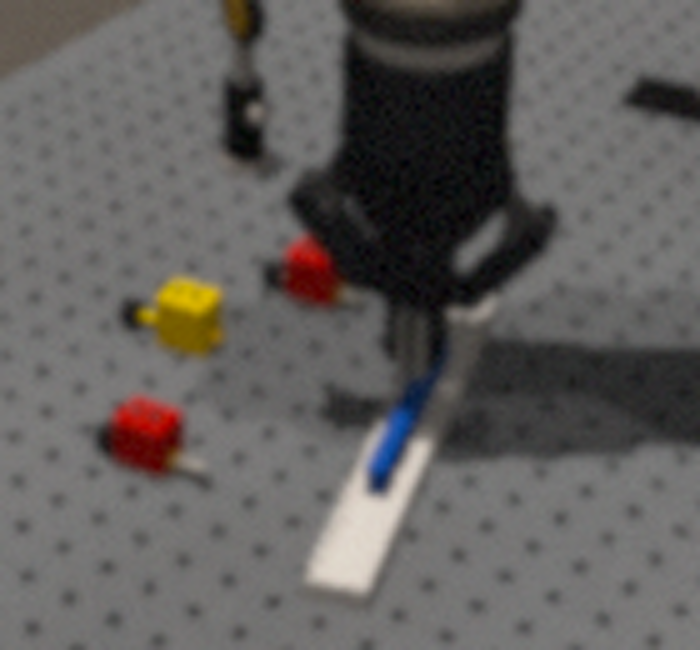

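```bash
python3 -c "
from h import *
im=cams.read_camera('side')
big(im,322,170,40,40,15,'s2z')
st()
P=lambda p:np.round((proj('side',p)-[322,170])*15)
for z in(.0156,.028,.0346):print(z,P((.5266,-.0097,z)))
print(P((.526,-.0097,.012)))
"
```

```text
t 3.33 p [ 0.5265 -0.0097  0.0155] hy 17.55 F [-0.66  1.39  0.22] w 0.001 q [ 0.28  0.54 -0.48  2.03  0.4   0.66 -0.15]
0.0156 [298. 499.]
0.028 [301. 437.]
0.0346 [302. 404.]
[300. 519.]
```

View pics/s2z.png

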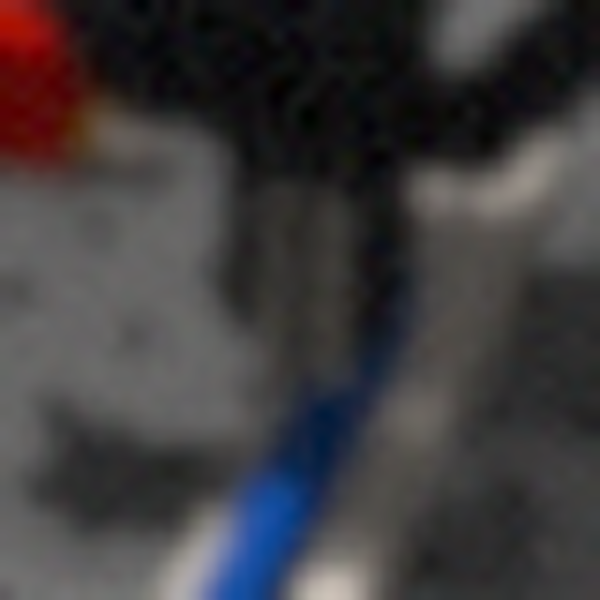

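```bash
python3 -c "
from h import *
im=cv2.imread('pics/s0.png')
for z in (.2025,.2155,.235):print(z,proj('side',(.193,-.647,z)))
g=im.max(2)[40:90,555:615]
for r in range(0,50,1):print(40+r,''.join('#' if v<60 else '.' for v in g[r]))
"
```

```text
0.2025 [566.40299424  81.54051133]
0.2155 [568.00291876  77.0096515 ]
0.235 [570.44188318  70.10269698]
40 ................#######################.....................
41 ................#######################.....................
42 ................#######################.....................
43 ................######################......................
44 ................######################......................
45 ................######################......................
46 ................#####################.......................
47 ................#####################.......................
48 ................#####################.......................
49 ................####################........................
50 ...............#####################........................
51 ...............############..#######........................
52 ...............############..######.........................
53 ..............#####################.........................
54 ..............#####################.........................
55 ..............###################
[... 1503 characters left out ...]
..#################.........................................
80 .##################.........................................
81 ###################.........................................
82 ###################.........................................
83 ###################.........................................
84 ###################.........................................
85 ###################.........................................
86 ###################.........................................
87 ##################..........................................
88 ##################..........................................
89 #################...........................................
```

jog_arm([
  {"x": 0, "y": 0, "z": 0, "wx": 0, "wy": 0, "wz": 0},
  {"x": 0, "y": 0, "z": 0, "wx": 0, "wy": 0, "wz": 0},
  {"x": 0, "y": 0, "z": 0, "wx": 0, "wy": 0, "wz": 0},
  {"x": 0, "y": 0, "z": 0, "wx": 0, "wy": 0, "wz": 0},
  {"x": 0, "y": 0, "z": 0.02, "wx": 0, "wy": 0, "wz": 0},
  {"x": 0, "y": 0, "z": 0.035, "wx": 0, "wy": 0, "wz": 0},
  {"x": 0, "y": 0, "z": 0.035, "wx": 0, "wy": 0, "wz": 0},
], hand=-0.3)

```text
t: 3.92
eef_pos: [0.5259, -0.0097, 0.0077]
tool_rot: [0.0, 0.591, 0.807, -0.0]
contact_force: [0.5, 0.6, 0.0]
gripper_width: 0.35
```

jog_arm([
  {"x": 0, "y": 0, "z": 0.01, "wx": 0, "wy": 0, "wz": 0},
  {"x": 0, "y": 0, "z": 0.02, "wx": 0, "wy": 0, "wz": 0},
  {"x": 0, "y": 0, "z": 0.02, "wx": 0, "wy": 0, "wz": 0},
])

```text
t: 4.17
eef_pos: [0.5256, -0.0098, 0.0032]
tool_rot: [-0.0, 0.591, 0.807, -0.001]
contact_force: [0.1, 0.7, -0.1]
gripper_width: 0.35
```

jog_arm([
  {"x": 0, "y": 0, "z": 0.01, "wx": 0, "wy": 0, "wz": 0},
  {"x": 0, "y": 0, "z": 0.015, "wx": 0, "wy": 0, "wz": 0},
  {"x": 0, "y": 0, "z": 0.015, "wx": 0, "wy": 0, "wz": 0},
])

```text
t: 4.42
eef_pos: [0.5254, -0.0098, -0.0]
tool_rot: [-0.0, 0.591, 0.807, -0.001]
contact_force: [-0.3, 0.5, -0.3]
gripper_width: 0.352
```

jog_arm([
  {"x": 0, "y": 0, "z": 0, "wx": 0, "wy": 0, "wz": 0},
  {"x": 0, "y": 0, "z": 0, "wx": 0, "wy": 0, "wz": 0},
  {"x": 0, "y": 0, "z": 0, "wx": 0, "wy": 0, "wz": 0},
  {"x": 0, "y": 0, "z": 0, "wx": 0, "wy": 0, "wz": 0},
  {"x": 0, "y": 0, "z": 0, "wx": 0, "wy": 0, "wz": 0},
], hand=-1)

```text
t: 4.83
eef_pos: [0.5254, -0.0098, 0.0001]
tool_rot: [-0.0, 0.591, 0.807, -0.001]
contact_force: [-0.3, 0.5, -0.1]
gripper_width: 0.0
```

```bash
python3 -c "
from h import *
st()
im=cams.read_camera('side')
big(im,302,150,60,60,10,'s3z')
im=cams.read_camera('top')
for a,c,b in blobs(im,'white',(270,185,110,50))[:1]:print(a,rect('top',b,.012))
"
```

```text
t 4.83 p [ 5.254e-01 -9.800e-03  1.000e-04] hy 17.55 F [-0.3   0.49 -0.14] w 0.0 q [ 0.27  0.57 -0.46  2.03  0.42  0.63 -0.17]
296.0625 (array([0.5038, 0.0627]), array([0.0325, 0.1028]), 17.55)
```

View pics/s3z.png

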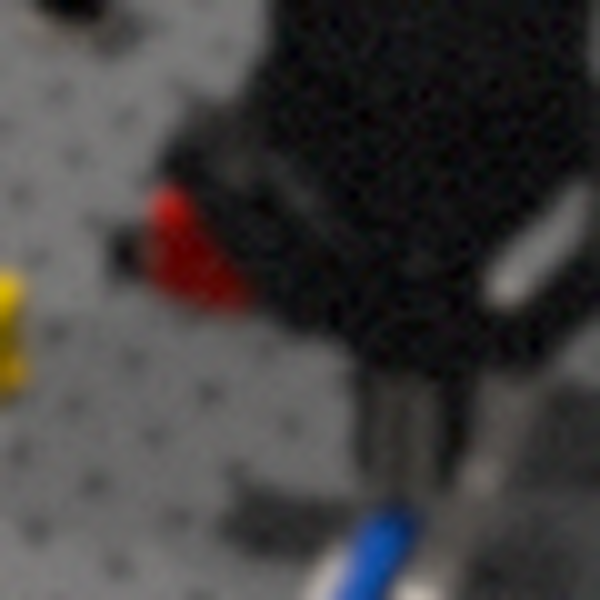

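```bash
python3 -c "
from h import *
P=lambda p:np.round((proj('side',p)-[302,150])*10)
for z in(0,.01,.02,.028,.04):print(z,P((.5254,-.0097,z)))
"
```

```text
0 [401. 586.]
0.01 [402. 553.]
0.02 [403. 520.]
0.028 [405. 493.]
0.04 [406. 452.]
```

jog_arm([
  {"x": 0, "y": 0, "z": 0.008, "wx": 0, "wy": 0, "wz": 0},
  {"x": 0, "y": 0, "z": 0.008, "wx": 0, "wy": 0, "wz": 0},
])

```text
t: 5.1
eef_pos: [0.5257, -0.0098, -0.0005]
tool_rot: [0.0, 0.591, 0.807, -0.001]
contact_force: [-5.0, -0.2, 12.8]
gripper_width: 0.001
```

jog_arm([
  {"x": 0, "y": 0, "z": 0.006, "wx": 0, "wy": 0, "wz": 0},
  {"x": 0, "y": 0, "z": 0.006, "wx": 0, "wy": 0, "wz": 0},
])

```text
t: 5.27
eef_pos: [0.5257, -0.0098, -0.0006]
tool_rot: [0.001, 0.591, 0.807, -0.001]
contact_force: [-4.4, -0.1, 14.5]
gripper_width: -0.002
```

jog_arm([
  {"x": 0, "y": 0, "z": 0.006, "wx": 0, "wy": 0, "wz": 0},
  {"x": 0, "y": 0, "z": 0.006, "wx": 0, "wy": 0, "wz": 0},
])

```text
t: 5.43
eef_pos: [0.5257, -0.0099, -0.0006]
tool_rot: [0.001, 0.591, 0.807, -0.002]
contact_force: [-4.5, -0.7, 15.6]
gripper_width: 0.0
```

```bash
python3 -c "
from h import *
for z in(0,.012,.028):print(z,R2(ray('side',(302+40,150+50.0),z)))
c=cams.get_calibration('side');E=np.array(c['extrinsics']);print(c['fx'],-E[:3,:3].T@E[:3,3])
im=cams.read_camera('side')
for a,c,b in blobs(im,'blue',(260,120,140,130)):print(a,c,b)
print('bar left face end top corner pred',[proj('side',(.526-.119*s1+dx*c1,-.0085+.119*c1+.006+dx*s1,.012)) for s1,c1 in [(np.sin(.308),np.cos(.308))] for dx in(-.015,.015)])
for a,c,b in blobs(im,'white',(310,190,60,60)):print(a,c,b)
"
```

```text
0 [ 0.5451 -0.0399  0.    ]
0.012 [ 0.5364 -0.0256  0.012 ]
0.028 [ 0.5248 -0.0067  0.028 ]
419.4962942310167 [0.09628307 0.69169346 0.61741903]
67.8125 [338.24158986 207.81532258] [[331.32500458 214.97501373]
 [339.07500458 199.47501373]
 [343.77500153 201.82501984]
 [336.02500153 217.32501984]]
bar left face end top corner pred [array([332.57656885, 238.09226713]), array([319.53780243, 235.36380385])]
353.1875 [332.19901345 224.25856043] [[319.71262932 235.05283356]
 [333.64046669 203.71520424]
 [345.95747375 209.18943024]
 [332.02963829 240.52706146]]
```

jog_arm([
  {"x": 0, "y": 0, "z": -0.02, "wx": 0, "wy": 0, "wz": 0},
  {"x": 0, "y": 0, "z": -0.02, "wx": 0, "wy": 0, "wz": 0},
  {"x": 0, "y": 0, "z": -0.02, "wx": 0, "wy": 0, "wz": 0},
  {"x": 0, "y": 0, "z": -0.02, "wx": 0, "wy": 0, "wz": 0},
  {"x": 0, "y": 0, "z": 0.0, "wx": 0, "wy": 0, "wz": 0},
  {"x": 0, "y": 0, "z": 0.02, "wx": 0, "wy": 0, "wz": 0},
  {"x": 0, "y": 0, "z": 0.02, "wx": 0, "wy": 0, "wz": 0},
], hand=-0.3)

```text
t: 6.07
eef_pos: [0.5249, -0.01, -0.0057]
tool_rot: [0.0, 0.591, 0.807, -0.002]
contact_force: [0.2, 0.5, 0.9]
gripper_width: 0.348
```

jog_arm([
  {"x": 0, "y": 0, "z": 0.02, "wx": 0, "wy": 0, "wz": 0},
  {"x": 0, "y": 0, "z": 0.02, "wx": 0, "wy": 0, "wz": 0},
])

```text
t: 6.23
eef_pos: [0.5241, -0.01, -0.0107]
tool_rot: [-0.0, 0.591, 0.807, -0.003]
contact_force: [-0.3, -0.4, 0.1]
gripper_width: 0.345
```

jog_arm([
  {"x": 0, "y": 0.005, "z": 0.012, "wx": 0, "wy": 0, "wz": 0},
  {"x": 0, "y": 0.005, "z": 0.012, "wx": 0, "wy": 0, "wz": 0},
  {"x": 0, "y": 0.005, "z": 0.012, "wx": 0, "wy": 0, "wz": 0},
  {"x": 0, "y": 0.005, "z": 0.012, "wx": 0, "wy": 0, "wz": 0},
  {"x": 0, "y": 0.005, "z": 0.012, "wx": 0, "wy": 0, "wz": 0},
  {"x": 0, "y": 0.005, "z": 0.012, "wx": 0, "wy": 0, "wz": 0},
], hand=-1, grip_force=20)

```text
t: 6.73
eef_pos: [0.5249, -0.0098, -0.0132]
tool_rot: [-0.001, 0.591, 0.807, -0.003]
contact_force: [0.1, -0.2, -2.4]
gripper_width: 0.111
```

```bash
python3 -c "
from h import *
st();print(go(.572,-.012,-.013,7.7))"
```

```text
t 6.73 p [ 0.5249 -0.0098 -0.0132] hy 17.55 F [ 0.15 -0.17 -2.36] w 0.111 q [ 0.25  0.59 -0.45  2.04  0.44  0.61 -0.18]
(array([-0.0814,  0.2213, -0.0017]), array([-0.0015,  0.0008,  0.0547]))
```

jog_arm([
  {"x": -0.014, "y": 0.037, "z": 0, "wx": 0, "wy": 0, "wz": 0.01},
  {"x": -0.028, "y": 0.075, "z": 0, "wx": 0, "wy": 0, "wz": 0.02},
  {"x": -0.042, "y": 0.112, "z": 0, "wx": 0, "wy": 0, "wz": 0.03},
  {"x": -0.056, "y": 0.15, "z": 0, "wx": 0, "wy": 0, "wz": 0.04},
  {"x": -0.07, "y": 0.187, "z": 0, "wx": -0.001, "wy": 0, "wz": 0.05},
  {"x": -0.082, "y": 0.225, "z": 0, "wx": -0.0015, "wy": 0.0008, "wz": 0.0547},
  {"x": -0.082, "y": 0.225, "z": 0, "wx": -0.0015, "wy": 0.0008, "wz": 0.0547},
  {"x": -0.082, "y": 0.225, "z": 0, "wx": -0.0015, "wy": 0.0008, "wz": 0.0547},
])

```text
t: 7.4
eef_pos: [0.5731, -0.0119, -0.0135]
tool_rot: [0.0, 0.658, 0.753, -0.0]
contact_force: [-0.0, 0.4, -2.4]
gripper_width: 0.105
```

```bash
python3 -c "
from h import *
st()
im=cams.read_camera('top');s=cams.read_camera('side')
for a,c,b in blobs(im,'white',(270,165,110,60))[:2]:print(a,rect('top',b,.012),b)
for k,roi in (('blue',(260,120,140,130)),('white',(300,150,100,100))):
  for a,c,b in blobs(s,k,roi):print(k,a,rect('side',b,.012 if k=='white' else .028))
A=cv2.resize(im[155:225,275:375,::-1],None,fx=4,fy=4,interpolation=2);B=cv2.resize(s[150:250,275:375,::-1],None,fx=4,fy=4,interpolation=2)
cv2.imwrite('pics/c4.png',np.vstack([A,B])[:600] if 0 else np.hstack([cv2.copyMakeBorder(A,0,120,0,0,0),B]))
"
```

```text
t 7.4 p [ 0.5731 -0.0119 -0.0135] hy 7.71 F [-0.01  0.35 -2.45] w 0.105 q [ 0.22  0.63 -0.4   1.93  0.39  0.66 -0.29]
295.4375 (array([0.5626, 0.0591]), array([0.0326, 0.1103]), 7.27) [[283.90245056 195.17846489]
 [319.8215332  189.65245438]
 [321.4284668  200.09754181]
 [285.50938416 205.62355423]]
blue 86.5625 (array([0.566, 0.025]), array([0.0213, 0.0605]), 7.41)
white 296.25 (array([0.5643, 0.0548]), array([0.0396, 0.1254]), 9.06)
white 5.25 (array([ 0.5771, -0.1277]), array([0.0062, 0.0145]), 4.59)
```

View pics/c4.png

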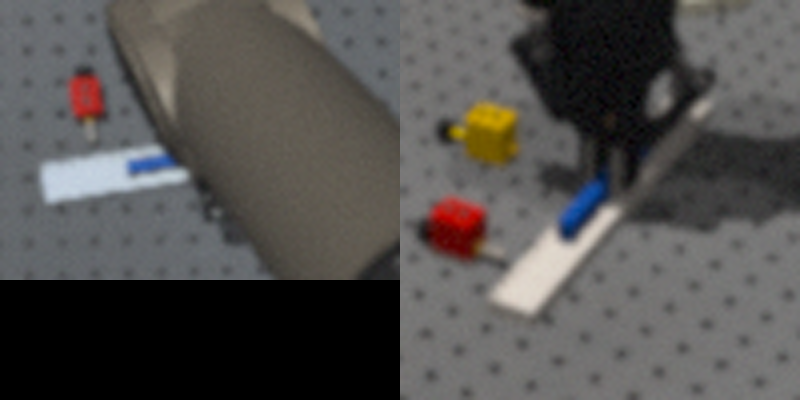

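jog_arm([
  {"x": 0, "y": 0.01, "z": 0.003, "wx": 0, "wy": 0, "wz": 0},
  {"x": 0, "y": 0.02, "z": 0.005, "wx": 0, "wy": 0, "wz": 0},
  {"x": 0, "y": 0.02, "z": 0.005, "wx": 0, "wy": 0, "wz": 0},
  {"x": 0, "y": 0.02, "z": 0.005, "wx": 0, "wy": 0, "wz": 0},
])

```text
t: 7.83
eef_pos: [0.5752, -0.0115, -0.0136]
tool_rot: [-0.0, 0.658, 0.753, -0.001]
contact_force: [-5.1, -0.8, 10.2]
gripper_width: 0.114
```

jog_arm([
  {"x": 0, "y": 0, "z": 0, "wx": 0, "wy": 0, "wz": 0},
  {"x": 0, "y": 0, "z": 0, "wx": 0, "wy": 0, "wz": 0},
])

```text
t: 8.0
eef_pos: [0.5748, -0.0115, -0.0134]
tool_rot: [-0.0, 0.658, 0.753, -0.001]
contact_force: [0.1, -0.4, -2.1]
gripper_width: 0.109
```

jog_arm([
  {"x": 0, "y": 0.01, "z": 0, "wx": 0, "wy": 0, "wz": 0},
  {"x": 0, "y": 0.01, "z": 0, "wx": 0, "wy": 0, "wz": 0},
  {"x": 0, "y": 0.01, "z": 0, "wx": 0, "wy": 0, "wz": 0},
])

```text
t: 8.25
eef_pos: [0.577, -0.0112, -0.0135]
tool_rot: [-0.0, 0.658, 0.753, -0.001]
contact_force: [-0.2, -0.6, -2.4]
gripper_width: 0.109
```

jog_arm([
  {"x": 0, "y": 0.008, "z": 0, "wx": 0, "wy": 0, "wz": 0},
  {"x": 0, "y": 0.008, "z": 0, "wx": 0, "wy": 0, "wz": 0},
  {"x": 0, "y": 0.008, "z": 0, "wx": 0, "wy": 0, "wz": 0},
])

```text
t: 8.5
eef_pos: [0.5789, -0.0109, -0.0135]
tool_rot: [-0.0, 0.658, 0.753, -0.001]
contact_force: [-0.6, -0.2, -1.0]
gripper_width: 0.108
```

jog_arm([
  {"x": 0, "y": 0.005, "z": 0, "wx": 0, "wy": 0, "wz": 0},
  {"x": 0, "y": 0.005, "z": 0, "wx": 0, "wy": 0, "wz": 0},
  {"x": 0, "y": 0.005, "z": 0, "wx": 0, "wy": 0, "wz": 0},
])

```text
t: 8.75
eef_pos: [0.5801, -0.0107, -0.0135]
tool_rot: [-0.0, 0.658, 0.753, -0.001]
contact_force: [0.9, -0.1, -0.7]
gripper_width: 0.111
```

```bash
python3 -c "
from h import *
st();print(monitor.get_obs()['torque'])
s=cams.read_camera('side');im=cams.read_camera('top')
for a,c,b in blobs(im,'white',(270,165,110,60))[:2]:print(a,rect('top',b,.012))
A=cv2.resize(im[160:210,280:380,::-1],None,fx=7,fy=7,interpolation=2)
cv2.imwrite('pics/c5.png',A)
print(proj('top',(.5870,.0732,.008)))
"
```

```text
t 8.75 p [ 0.5801 -0.0107 -0.0135] hy 7.77 F [ 0.87 -0.1  -0.72] w 0.111 q [ 0.22  0.64 -0.4   1.91  0.39  0.67 -0.29]
[-0.00526182  0.01090499  0.03951701]
287.125 (array([0.5695, 0.0599]), array([0.0321, 0.1109]), 7.51)
7.875 (array([0.6338, 0.0196]), array([0.0061, 0.0142]), 88.6)
[297.98885409 190.11039211]
```

jog_arm([
  {"x": 0, "y": 0, "z": 0, "wx": 0, "wy": 0, "wz": 0},
  {"x": 0, "y": 0, "z": 0, "wx": 0, "wy": 0, "wz": 0},
  {"x": 0, "y": 0, "z": 0, "wx": 0, "wy": 0, "wz": 0},
  {"x": 0, "y": 0, "z": 0, "wx": 0, "wy": 0, "wz": 0},
  {"x": 0, "y": 0, "z": -0.1, "wx": 0, "wy": 0, "wz": 0},
  {"x": 0, "y": 0, "z": -0.2, "wx": 0, "wy": 0, "wz": 0},
  {"x": 0, "y": 0, "z": -0.2, "wx": 0, "wy": 0, "wz": 0},
  {"x": 0, "y": -0.12, "z": -0.2, "wx": 0, "wy": 0, "wz": 0},
  {"x": 0, "y": -0.24, "z": -0.2, "wx": 0, "wy": 0, "wz": 0},
  {"x": 0, "y": -0.24, "z": -0.2, "wx": 0, "wy": 0, "wz": 0},
], hand=-0.4)

```text
t: 9.68
eef_pos: [0.5273, -0.0184, 0.0256]
tool_rot: [-0.002, 0.658, 0.753, -0.003]
contact_force: [-1.5, -0.4, 0.0]
gripper_width: 0.3
```

jog_arm([
  {"x": 0, "y": 0, "z": 0, "wx": 0, "wy": 0, "wz": 0},
  {"x": 0, "y": 0, "z": 0, "wx": 0, "wy": 0, "wz": 0},
  {"x": 0, "y": 0, "z": 0, "wx": 0, "wy": 0, "wz": 0},
  {"x": 0, "y": 0, "z": 0, "wx": 0, "wy": 0, "wz": 0},
  {"x": 0, "y": 0, "z": 0.1, "wx": 0, "wy": 0, "wz": 0},
  {"x": 0, "y": 0, "z": 0.2, "wx": 0, "wy": 0, "wz": 0},
  {"x": 0, "y": 0, "z": 0.245, "wx": 0, "wy": 0, "wz": 0},
  {"x": 0, "y": 0, "z": 0.245, "wx": 0, "wy": 0, "wz": 0},
], hand=-1)

```text
t: 10.35
eef_pos: [0.5257, -0.0183, -0.0253]
tool_rot: [-0.003, 0.658, 0.753, -0.004]
contact_force: [-0.1, 0.5, -1.0]
gripper_width: -0.004
```

```bash
python3 -c "
from h import *
st()
im=cams.read_camera('top')
for a,c,b in blobs(im,'white',(270,165,110,60))[:3]:print(a,rect('top',b,.012))
for a,c,b in blobs(im,'red',(280,150,100,60))[:3]:print(a,R2(ray('top',c,.03)))
"
```

```text
t 10.35 p [ 0.5257 -0.0183 -0.0253] hy 7.77 F [-0.08  0.47 -0.96] w -0.004 q [ 0.23  0.61 -0.4   2.03  0.41  0.59 -0.31]
236.875 (array([0.5673, 0.0757]), array([0.0321, 0.0794]), 7.28)
56.6875 (array([ 0.5954, -0.1247]), array([0.0218, 0.0334]), -66.51)
62.75 [0.6181 0.0766 0.03  ]
25.4375 [ 0.641  -0.0929  0.03  ]
```

```bash
python3 -c "
from h import *
print(go(.545,-.0152,-.025,7.7))"
```

```text
(array([0.0024, 0.0937, 0.0033]), array([-0.0029,  0.0004,  0.0004]))
```

jog_arm([
  {"x": 0, "y": 0.045, "z": 0, "wx": -0.0029, "wy": 0, "wz": 0},
  {"x": 0.002, "y": 0.09, "z": 0, "wx": -0.0029, "wy": 0, "wz": 0},
  {"x": 0.002, "y": 0.094, "z": 0, "wx": -0.0029, "wy": 0, "wz": 0},
  {"x": 0.002, "y": 0.094, "z": 0, "wx": -0.0029, "wy": 0, "wz": 0},
])

```text
t: 10.73
eef_pos: [0.5469, -0.0149, -0.0235]
tool_rot: [0.001, 0.658, 0.753, 0.001]
contact_force: [-0.2, 1.0, -0.6]
gripper_width: 0.0
```

jog_arm([
  {"x": 0, "y": 0.01, "z": 0, "wx": 0, "wy": 0, "wz": 0},
  {"x": 0, "y": 0.02, "z": 0, "wx": 0, "wy": 0, "wz": 0},
  {"x": 0, "y": 0.02, "z": 0, "wx": 0, "wy": 0, "wz": 0},
])

```text
t: 10.98
eef_pos: [0.5515, -0.0143, -0.0232]
tool_rot: [0.002, 0.658, 0.753, 0.001]
contact_force: [-0.3, 0.2, -0.8]
gripper_width: 0.0
```

jog_arm([
  {"x": 0, "y": 0.008, "z": 0, "wx": 0, "wy": 0, "wz": 0},
  {"x": 0, "y": 0.01, "z": 0, "wx": 0, "wy": 0, "wz": 0},
  {"x": 0, "y": 0.01, "z": 0, "wx": 0, "wy": 0, "wz": 0},
])

```text
t: 11.23
eef_pos: [0.5536, -0.014, -0.0231]
tool_rot: [0.002, 0.658, 0.753, 0.001]
contact_force: [0.1, 0.7, -0.7]
gripper_width: -0.003
```

jog_arm([
  {"x": 0, "y": 0.008, "z": 0.002, "wx": 0, "wy": 0, "wz": 0},
  {"x": 0, "y": 0.01, "z": 0.002, "wx": 0, "wy": 0, "wz": 0},
  {"x": 0, "y": 0.01, "z": 0.002, "wx": 0, "wy": 0, "wz": 0},
])

```text
t: 11.48
eef_pos: [0.555, -0.0139, -0.0236]
tool_rot: [0.001, 0.658, 0.753, 0.0]
contact_force: [-2.0, -0.4, 3.9]
gripper_width: 0.001
```

jog_arm([
  {"x": 0, "y": 0.006, "z": 0.002, "wx": 0, "wy": 0, "wz": 0},
  {"x": 0, "y": 0.007, "z": 0.002, "wx": 0, "wy": 0, "wz": 0},
  {"x": 0, "y": 0.007, "z": 0.002, "wx": 0, "wy": 0, "wz": 0},
])

```text
t: 11.73
eef_pos: [0.5563, -0.0138, -0.024]
tool_rot: [0.001, 0.658, 0.753, 0.0]
contact_force: [-2.6, -0.2, 3.5]
gripper_width: -0.004
```

jog_arm([
  {"x": 0, "y": 0.004, "z": 0, "wx": 0, "wy": 0, "wz": 0},
  {"x": 0, "y": 0.005, "z": 0, "wx": 0, "wy": 0, "wz": 0},
  {"x": 0, "y": 0.005, "z": 0, "wx": 0, "wy": 0, "wz": 0},
])

```text
t: 11.98
eef_pos: [0.5574, -0.0136, -0.024]
tool_rot: [0.001, 0.658, 0.753, 0.0]
contact_force: [-3.3, -0.5, 4.0]
gripper_width: 0.003
```

jog_arm([
  {"x": 0, "y": 0.004, "z": 0, "wx": 0, "wy": 0, "wz": 0},
  {"x": 0, "y": 0.005, "z": 0, "wx": 0, "wy": 0, "wz": 0},
  {"x": 0, "y": 0.005, "z": 0, "wx": 0, "wy": 0, "wz": 0},
])

```text
t: 12.23
eef_pos: [0.5579, -0.0135, -0.024]
tool_rot: [0.001, 0.658, 0.753, -0.0]
contact_force: [-4.2, -0.3, 5.0]
gripper_width: -0.002
```

```bash
python3 -c "
from h import *
st()
im=cams.read_camera('top')
for a,c,b in blobs(im,'white',(270,165,110,60))[:3]:print(a,rect('top',b,.012))
for a,c,b in blobs(im,'red',(280,150,100,60))[:3]:print(a,R2(ray('top',c,.03)))
"
```

```text
t 12.23 p [ 0.5579 -0.0135 -0.024 ] hy 7.77 F [-4.17 -0.34  5.05] w -0.002 q [ 0.22  0.63 -0.39  1.97  0.41  0.62 -0.31]
258.1875 (array([0.5725, 0.0708]), array([0.0322, 0.0899]), 8.02)
63.4375 [0.618  0.0767 0.03  ]
```

jog_arm([
  {"x": 0, "y": 0.003, "z": -0.004, "wx": 0, "wy": 0, "wz": 0},
  {"x": 0, "y": 0.005, "z": -0.004, "wx": 0, "wy": 0, "wz": 0},
  {"x": 0, "y": 0.005, "z": -0.004, "wx": 0, "wy": 0, "wz": 0},
])

```text
t: 12.53
eef_pos: [0.5581, -0.0134, -0.0236]
tool_rot: [0.0, 0.658, 0.753, -0.001]
contact_force: [-4.3, -0.4, 2.3]
gripper_width: -0.0
```

jog_arm([
  {"x": 0, "y": 0.006, "z": -0.002, "wx": 0, "wy": 0, "wz": 0},
  {"x": 0, "y": 0.008, "z": -0.002, "wx": 0, "wy": 0, "wz": 0},
  {"x": 0, "y": 0.008, "z": -0.002, "wx": 0, "wy": 0, "wz": 0},
])

```text
t: 12.78
eef_pos: [0.5582, -0.0135, -0.0237]
tool_rot: [-0.0, 0.658, 0.753, -0.002]
contact_force: [-6.6, -0.6, 4.1]
gripper_width: 0.003
```

```bash
python3 -c "
from h import *
st();print(monitor.get_obs()['torque'])
im=cams.read_camera('top')
for a,c,b in blobs(im,'white',(270,165,110,60))[:3]:print(a,rect('top',b,.012))
for a,c,b in blobs(im,'red',(280,150,100,60))[:3]:print(a,R2(ray('top',c,.03)))
"
```

```text
t 12.78 p [ 0.5582 -0.0135 -0.0237] hy 7.76 F [-6.62 -0.62  4.06] w 0.003 q [ 0.22  0.63 -0.4   1.96  0.4   0.62 -0.31]
[-0.16748453  1.43120821  0.00262204]
258.9375 (array([0.5728, 0.0707]), array([0.0323, 0.09  ]), 7.35)
62.625 [0.6182 0.0767 0.03  ]
```

jog_arm([
  {"x": 0, "y": 0.008, "z": -0.002, "wx": 0, "wy": 0, "wz": 0},
  {"x": 0, "y": 0.008, "z": -0.002, "wx": 0, "wy": 0, "wz": 0},
  {"x": 0, "y": 0.008, "z": -0.002, "wx": 0, "wy": 0, "wz": 0},
  {"x": 0, "y": 0.008, "z": -0.002, "wx": 0, "wy": 0, "wz": 0},
  {"x": 0, "y": 0.008, "z": -0.002, "wx": 0, "wy": 0, "wz": 0},
  {"x": 0, "y": 0.008, "z": -0.002, "wx": 0, "wy": 0, "wz": 0},
  {"x": 0, "y": 0.008, "z": -0.002, "wx": 0, "wy": 0, "wz": 0},
  {"x": 0, "y": 0.008, "z": -0.002, "wx": 0, "wy": 0, "wz": 0},
])

```text
t: 13.5
eef_pos: [0.5581, -0.0135, -0.0237]
tool_rot: [-0.001, 0.658, 0.753, -0.003]
contact_force: [-7.1, 0.6, 3.4]
gripper_width: -0.002
```

jog_arm([
  {"x": 0, "y": -0.05, "z": 0, "wx": 0, "wy": 0, "wz": 0},
  {"x": 0, "y": -0.15, "z": 0, "wx": 0, "wy": 0, "wz": 0},
  {"x": 0, "y": -0.2, "z": -0.15, "wx": 0, "wy": 0, "wz": 0},
  {"x": 0, "y": -0.2, "z": -0.35, "wx": 0, "wy": 0, "wz": 0},
  {"x": -0.3, "y": -0.3, "z": -0.5, "wx": 0, "wy": 0, "wz": 0},
  {"x": -0.6, "y": -0.35, "z": -0.55, "wx": -0.0015, "wy": 0, "wz": 0},
  {"x": -1, "y": -0.4, "z": -0.55, "wx": -0.0015, "wy": 0, "wz": 0},
  {"x": -1, "y": -0.4, "z": -0.55, "wx": -0.0015, "wy": 0, "wz": 0},
  {"x": -1, "y": -0.4, "z": -0.55, "wx": -0.0015, "wy": 0, "wz": 0},
], hand=0.6)

```text
t: 14.25
eef_pos: [0.5074, -0.2227, 0.0882]
tool_rot: [0.002, 0.658, 0.753, -0.001]
contact_force: [0.5, -0.2, -0.2]
gripper_width: 0.796
```

```bash
python3 -c "
from h import *
st();print(go(.466,.317,.05,3.3))
im=snap('top','t6')
for a,c,b in blobs(im,'white',(270,165,110,60))[:3]:print('bar',a,rect('top',b,.012))
for a,c,b in blobs(im,'blue',(270,165,110,60))[:3]:print('rib',a,rect('top',b,.028))
for a,c,b in blobs(im,'red',(280,150,100,60))[:3]:print(a,R2(ray('top',c,.03)))
for a,c,b in blobs(im,'teal',(190,210,50,40)):print(a,rect('top',b,.036))
A=cv2.resize(im[160:220,280:380,::-1],None,fx=6,fy=6,interpolation=2)
cv2.imwrite('pics/c6.png',A)
"
```

```text
t 14.25 p [ 0.5074 -0.2227  0.0882] hy 7.78 F [ 0.46 -0.18 -0.24] w 0.796 q [ 0.65  0.46 -0.45  1.93  0.27  0.81  0.2 ]
(array([2.7024, 0.1597, 0.181 ]), array([0.0007, 0.0012, 0.0249]))
bar 672.5 (array([ 0.5832, -0.0097]), array([0.0329, 0.2528]), 7.52)
rib 97.1875 (array([ 0.5819, -0.01  ]), array([0.0084, 0.1153]), 7.34)
65.9375 [ 0.636  -0.0882  0.03  ]
62.1875 [0.618  0.0767 0.03  ]
346.5 (array([0.4661, 0.3173]), array([0.0513, 0.068 ]), 2.92)
```

View pics/c6.png

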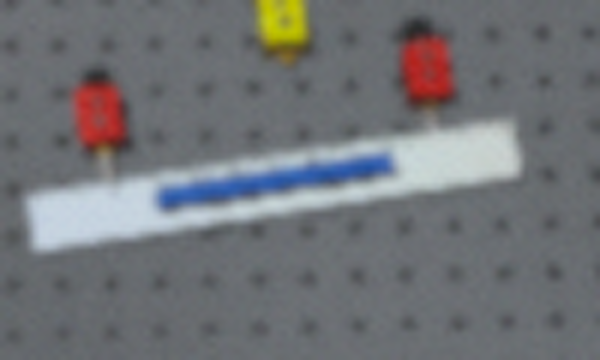

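The crop shows the bar edge meeting both screw tips, near (112,178) and (432,127), and the stops have not moved. That last sidestep went right instead of left, which did no harm. Now to the laser.

jog_arm([
  {"x": 1, "y": 0, "z": 0, "wx": 0, "wy": 0.001, "wz": 0},
  {"x": 1, "y": 0, "z": 0, "wx": 0, "wy": 0.001, "wz": 0},
  {"x": 1, "y": 0, "z": 0, "wx": 0, "wy": 0.001, "wz": 0},
  {"x": 1, "y": 0, "z": 0, "wx": 0, "wy": 0.001, "wz": 0},
  {"x": 1, "y": 0, "z": 0, "wx": 0, "wy": 0.001, "wz": 0},
], hand=0.5)

```text
t: 14.72
eef_pos: [0.4816, -0.0298, 0.0872]
tool_rot: [0.003, 0.66, 0.751, 0.0]
contact_force: [0.8, -0.4, -0.1]
gripper_width: 0.755
```

jog_arm([
  {"x": 1, "y": 0, "z": 0, "wx": 0, "wy": 0, "wz": 0},
  {"x": 1, "y": 0, "z": 0, "wx": 0, "wy": 0, "wz": 0},
  {"x": 1, "y": 0, "z": 0, "wx": 0, "wy": 0, "wz": 0},
  {"x": 1, "y": 0, "z": 0, "wx": 0, "wy": 0, "wz": 0},
  {"x": 1, "y": 0, "z": 0, "wx": 0, "wy": 0, "wz": 0},
])

```text
t: 15.13
eef_pos: [0.4558, 0.1715, 0.0867]
tool_rot: [0.004, 0.66, 0.752, 0.002]
contact_force: [-0.1, 0.5, 0.7]
gripper_width: 0.749
```

```bash
python3 -c "
from h import *
st();print(go(.466,.317,.05,3.0))"
```

```text
t 15.13 p [0.4558 0.1715 0.0867] hy 7.46 F [-0.07  0.53  0.71] w 0.749 q [-0.01  0.38 -0.57  2.08  0.31  0.76 -0.64]
(array([0.7155, 0.1434, 0.1823]), array([0.0025, 0.001 , 0.0248]))
```

jog_arm([
  {"x": 0.716, "y": 0.143, "z": 0.15, "wx": 0.0025, "wy": 0.001, "wz": 0.025},
  {"x": 0.716, "y": 0.143, "z": 0.15, "wx": 0.0025, "wy": 0.001, "wz": 0.025},
  {"x": 0.716, "y": 0.143, "z": 0.15, "wx": 0.0025, "wy": 0.001, "wz": 0.025},
  {"x": 0.716, "y": 0.143, "z": 0.15, "wx": 0.0025, "wy": 0.001, "wz": 0.025},
  {"x": 0.716, "y": 0.143, "z": 0.15, "wx": 0.0025, "wy": 0.001, "wz": 0.025},
  {"x": 0.716, "y": 0.143, "z": 0.15, "wx": 0.0025, "wy": 0.001, "wz": 0.025},
])

```text
t: 15.63
eef_pos: [0.4653, 0.3197, 0.0563]
tool_rot: [-0.0, 0.687, 0.726, 0.001]
contact_force: [0.1, -0.6, 0.3]
gripper_width: 0.747
```

```bash
python3 -c "
from h import *
st();print(go(.466,.317,-.02,3.0))"
```

```text
t 15.63 p [0.4653 0.3197 0.0563] hy 3.17 F [ 0.1  -0.63  0.29] w 0.747 q [-0.3   0.54 -0.53  1.92  0.37  0.79 -0.98]
(array([-0.0147,  0.0024,  0.3813]), array([ 0.0002, -0.0006,  0.0009]))
```

Descend in two stages, then close.

jog_arm([
  {"x": -0.014, "y": 0.002, "z": 0.1, "wx": 0, "wy": 0, "wz": 0},
  {"x": -0.014, "y": 0.002, "z": 0.2, "wx": 0, "wy": 0, "wz": 0},
  {"x": -0.014, "y": 0.002, "z": 0.28, "wx": 0, "wy": 0, "wz": 0},
  {"x": -0.014, "y": 0.002, "z": 0.28, "wx": 0, "wy": 0, "wz": 0},
])

```text
t: 15.97
eef_pos: [0.4649, 0.3139, -0.0022]
tool_rot: [-0.0, 0.688, 0.726, -0.001]
contact_force: [0.1, -0.5, 0.0]
gripper_width: 0.746
```

jog_arm([
  {"x": 0, "y": 0, "z": 0.05, "wx": 0, "wy": 0, "wz": 0},
  {"x": 0, "y": 0, "z": 0.085, "wx": 0, "wy": 0, "wz": 0},
  {"x": 0, "y": 0, "z": 0.085, "wx": 0, "wy": 0, "wz": 0},
])

```text
t: 16.22
eef_pos: [0.4647, 0.3126, -0.02]
tool_rot: [-0.0, 0.688, 0.725, -0.002]
contact_force: [-0.8, 0.1, 0.5]
gripper_width: 0.752
```

jog_arm([
  {"x": 0, "y": 0, "z": 0, "wx": 0, "wy": 0, "wz": 0},
  {"x": 0, "y": 0, "z": 0, "wx": 0, "wy": 0, "wz": 0},
  {"x": 0, "y": 0, "z": 0, "wx": 0, "wy": 0, "wz": 0},
  {"x": 0, "y": 0, "z": 0, "wx": 0, "wy": 0, "wz": 0},
  {"x": 0, "y": 0, "z": 0, "wx": 0, "wy": 0, "wz": 0},
  {"x": 0, "y": 0, "z": 0, "wx": 0, "wy": 0, "wz": 0},
], hand=-1, grip_force=25)

```text
t: 16.72
eef_pos: [0.4652, 0.3127, -0.0195]
tool_rot: [-0.0, 0.688, 0.725, -0.001]
contact_force: [0.1, -2.1, 3.8]
gripper_width: 0.555
```

```bash
python3 -c "
from h import *
st();print(go(.516,-.019,.03,7.5))"
```

```text
t 16.72 p [ 0.4652  0.3127 -0.0195] hy 2.98 F [ 0.12 -2.12  3.79] w 0.555 q [-0.35  0.64 -0.46  1.95  0.46  0.65 -1.05]
(array([-1.6699,  0.1666, -0.2447]), array([-0.0007,  0.0006, -0.0251]))
```

jog_arm([
  {"x": 0, "y": 0, "z": -0.1, "wx": 0, "wy": 0, "wz": 0},
  {"x": 0, "y": 0, "z": -0.2, "wx": 0, "wy": 0, "wz": 0},
  {"x": 0, "y": 0, "z": -0.3, "wx": 0, "wy": 0, "wz": 0},
  {"x": -0.2, "y": 0, "z": -0.32, "wx": 0, "wy": 0, "wz": 0},
  {"x": -0.4, "y": 0, "z": -0.32, "wx": 0, "wy": 0, "wz": -0.006},
  {"x": -0.6, "y": 0.02, "z": -0.32, "wx": 0, "wy": 0, "wz": -0.012},
  {"x": -0.8, "y": 0.05, "z": -0.32, "wx": 0, "wy": 0, "wz": -0.025},
  {"x": -1, "y": 0.08, "z": -0.32, "wx": 0, "wy": 0, "wz": -0.025},
  {"x": -1, "y": 0.08, "z": -0.32, "wx": 0, "wy": 0, "wz": -0.025},
])

```text
t: 17.47
eef_pos: [0.492, 0.1028, 0.0436]
tool_rot: [0.001, 0.664, 0.748, -0.005]
contact_force: [0.2, -1.2, -3.9]
gripper_width: 0.555
```

```bash
python3 -c "
from h import *
st();print(go(.5188,-.0225,.0,7.5))"
```

```text
t 17.47 p [0.492  0.1028 0.0436] hy 6.8 F [ 0.22 -1.23 -3.91] w 0.555 q [ 0.09  0.48 -0.53  2.06  0.37  0.71 -0.56]
(array([-0.6361,  0.0599,  0.2229]), array([-0.0019,  0.0026, -0.0039]))
```

jog_arm([
  {"x": -0.2, "y": 0.02, "z": 0, "wx": -0.001, "wy": 0.002, "wz": -0.004},
  {"x": -0.4, "y": 0.04, "z": 0, "wx": -0.0019, "wy": 0.0026, "wz": -0.004},
  {"x": -0.6, "y": 0.06, "z": 0, "wx": -0.0019, "wy": 0.0026, "wz": -0.004},
  {"x": -0.636, "y": 0.06, "z": 0.05, "wx": -0.0019, "wy": 0.0026, "wz": -0.004},
  {"x": -0.636, "y": 0.06, "z": 0.15, "wx": -0.0019, "wy": 0.0026, "wz": -0.004},
  {"x": -0.636, "y": 0.06, "z": 0.22, "wx": -0.0019, "wy": 0.0026, "wz": -0.004},
  {"x": -0.636, "y": 0.06, "z": 0.22, "wx": -0.0019, "wy": 0.0026, "wz": -0.004},
  {"x": -0.636, "y": 0.06, "z": 0.22, "wx": -0.0019, "wy": 0.0026, "wz": -0.004},
])

```text
t: 18.13
eef_pos: [0.5176, -0.0218, -0.0002]
tool_rot: [-0.001, 0.659, 0.752, -0.001]
contact_force: [0.7, 0.3, -3.1]
gripper_width: 0.556
```

```bash
python3 -c "
from h import *
st();print(go(.5188,-.0225,-.019,7.5))"
```

```text
t 18.13 p [ 5.176e-01 -2.180e-02 -2.000e-04] hy 7.56 F [ 0.67  0.3  -3.1 ] w 0.556 q [ 0.3   0.56 -0.47  2.05  0.42  0.63 -0.33]
(array([-0.0044,  0.0055,  0.094 ]), array([-0.0008, -0.0002,  0.0004]))
```

jog_arm([
  {"x": -0.003, "y": 0, "z": 0.04, "wx": 0, "wy": 0, "wz": 0},
  {"x": -0.003, "y": 0, "z": 0.08, "wx": 0, "wy": 0, "wz": 0},
  {"x": -0.003, "y": 0, "z": 0.094, "wx": 0, "wy": 0, "wz": 0},
  {"x": -0.003, "y": 0, "z": 0.094, "wx": 0, "wy": 0, "wz": 0},
])

```text
t: 18.47
eef_pos: [0.5175, -0.0221, -0.0193]
tool_rot: [-0.001, 0.659, 0.752, -0.001]
contact_force: [1.2, -0.6, -3.9]
gripper_width: 0.556
```

jog_arm([
  {"x": 0, "y": 0, "z": 0.002, "wx": 0, "wy": 0, "wz": 0},
  {"x": 0, "y": 0, "z": 0.002, "wx": 0, "wy": 0, "wz": 0},
  {"x": 0, "y": 0, "z": 0.002, "wx": 0, "wy": 0, "wz": 0},
  {"x": 0, "y": 0, "z": 0.002, "wx": 0, "wy": 0, "wz": 0},
  {"x": 0, "y": 0, "z": 0.002, "wx": 0, "wy": 0, "wz": 0},
], hand=0.4)

```text
t: 18.88
eef_pos: [0.5178, -0.0221, -0.0194]
tool_rot: [-0.001, 0.659, 0.752, -0.001]
contact_force: [-0.0, -0.7, 0.6]
gripper_width: 0.7
```

jog_arm([
  {"x": 0, "y": 0, "z": -0.1, "wx": 0, "wy": 0, "wz": 0},
  {"x": 0, "y": 0, "z": -0.2, "wx": 0, "wy": 0, "wz": 0},
  {"x": 0, "y": 0, "z": -0.3, "wx": 0, "wy": 0, "wz": 0},
  {"x": 0, "y": 0, "z": -0.3, "wx": 0, "wy": 0, "wz": 0},
  {"x": 0.02, "y": -0.15, "z": -0.3, "wx": 0, "wy": 0, "wz": 0},
  {"x": 0.02, "y": -0.3, "z": -0.3, "wx": 0, "wy": 0, "wz": 0},
  {"x": 0.02, "y": -0.3, "z": -0.3, "wx": 0, "wy": 0, "wz": 0},
])

```text
t: 19.47
eef_pos: [0.4508, -0.0274, 0.0395]
tool_rot: [-0.003, 0.659, 0.752, -0.004]
contact_force: [-1.2, -1.3, -0.3]
gripper_width: 0.702
```

```bash
python3 -c "
from h import *
st()
im=snap('top','t7')
for a,c,b in blobs(im,'white',(270,165,110,60))[:3]:print('bar',a,rect('top',b,.012))
for a,c,b in blobs(im,'teal',(270,170,110,80)):print(a,rect('top',b,.036))
s=snap('side','s7')
for a,c,b in blobs(s,'teal',(270,150,150,150)):print(a,c,b)
print(go(.46,-.0255,-.015,7.5))
"
```

```text
t 19.47 p [ 0.4508 -0.0274  0.0395] hy 7.59 F [-1.21 -1.32 -0.32] w 0.702 q [ 0.37  0.42 -0.53  2.17  0.35  0.64 -0.28]
bar 589.3125 (array([ 0.5832, -0.0096]), array([0.0321, 0.2522]), 7.49)
256.75 [344.03827897 203.67983204] [[329.46121216 210.15948105]
 [339.25431824 185.67672348]
 [359.55604553 193.79741287]
 [349.76293945 218.28016663]]
(array([0.0031, 0.0174, 0.2777]), array([-0.0011,  0.    ,  0.0004]))
```

jog_arm([
  {"x": 0, "y": 0, "z": 0, "wx": -0.005, "wy": 0, "wz": 0},
  {"x": 0, "y": 0, "z": 0, "wx": -0.015, "wy": 0, "wz": 0},
  {"x": 0, "y": 0, "z": 0, "wx": -0.018, "wy": 0, "wz": 0},
  {"x": 0, "y": 0, "z": 0, "wx": -0.018, "wy": 0, "wz": 0},
  {"x": 0.003, "y": 0.03, "z": 0, "wx": -0.018, "wy": 0, "wz": 0},
  {"x": 0.003, "y": 0.03, "z": 0.1, "wx": -0.018, "wy": 0, "wz": 0},
  {"x": 0.003, "y": 0.03, "z": 0.2, "wx": -0.018, "wy": 0, "wz": 0},
  {"x": 0.003, "y": 0.05, "z": 0.3, "wx": -0.018, "wy": 0, "wz": 0},
  {"x": 0.003, "y": 0.07, "z": 0.3, "wx": -0.018, "wy": 0, "wz": 0},
  {"x": 0.003, "y": 0.08, "z": 0.3, "wx": -0.018, "wy": 0, "wz": 0},
], hand=-1)

```text
t: 20.4
eef_pos: [0.4733, -0.0232, -0.0199]
tool_rot: [0.017, 0.658, 0.752, 0.02]
contact_force: [0.0, -0.1, 0.6]
gripper_width: 0.002
```

```bash
python3 -c "
from h import *
st()
o=monitor.get_obs();print(tool(o).as_matrix()[:,2])
im=snap('top','t8')
for a,c,b in blobs(im,'teal',(270,170,110,80)):print(a,rect('top',b,.036))
s=snap('side','s8')
B=cv2.resize(s[150:250,275:395,::-1],None,fx=6,fy=6,interpolation=2);cv2.imwrite('pics/c8.png',B)
"
```

```text
t 20.4 p [ 0.4733 -0.0232 -0.0199] hy 7.62 F [ 0.03 -0.13  0.6 ] w 0.002 q [ 0.28  0.52 -0.43  2.2   0.49  0.45 -0.4 ]
[ 0.05147977  0.00747515 -0.99864606]
12.1875 (array([0.5325, 0.0099]), array([0.0066, 0.0188]), 28.04)
```

View pics/c8.png

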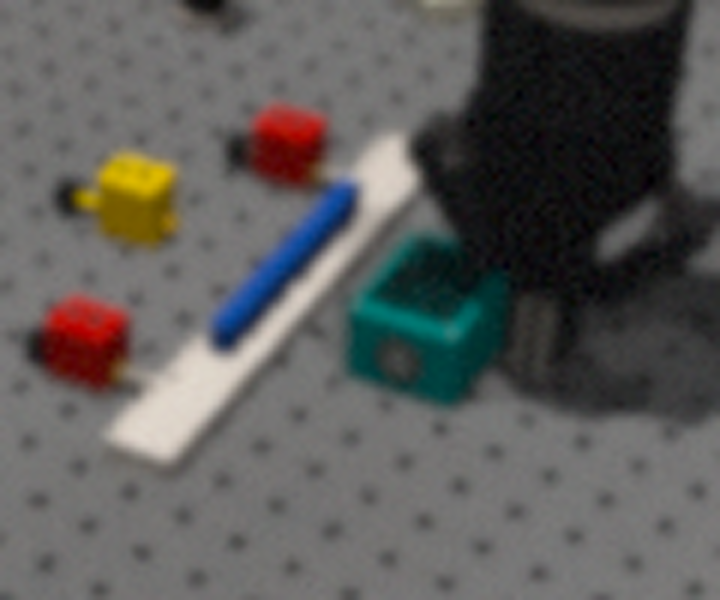

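jog_arm([
  {"x": 0, "y": 0.02, "z": 0.005, "wx": 0, "wy": 0, "wz": 0},
  {"x": 0, "y": 0.035, "z": 0.007, "wx": 0, "wy": 0, "wz": 0},
  {"x": 0, "y": 0.05, "z": 0.008, "wx": 0, "wy": 0, "wz": 0},
  {"x": 0, "y": 0.065, "z": 0.009, "wx": 0, "wy": 0, "wz": 0},
  {"x": 0, "y": 0.08, "z": 0.01, "wx": 0, "wy": 0, "wz": 0},
  {"x": 0, "y": 0.095, "z": 0.011, "wx": 0, "wy": 0, "wz": 0},
  {"x": 0, "y": 0.11, "z": 0.012, "wx": 0, "wy": 0, "wz": 0},
  {"x": 0, "y": 0.11, "z": 0.012, "wx": 0, "wy": 0, "wz": 0},
])

```text
t: 21.17
eef_pos: [0.497, -0.0203, -0.0198]
tool_rot: [0.018, 0.659, 0.752, 0.021]
contact_force: [-0.2, 0.1, 0.5]
gripper_width: 0.003
```

```bash
python3 -c "
from h import *
st()
im=snap('top','t9')
for a,c,b in blobs(im,'teal',(270,170,110,80)):print(a,rect('top',b,.036))
s=snap('side','s9')
B=cv2.resize(s[150:250,275:395,::-1],None,fx=6,fy=6,interpolation=2);cv2.imwrite('pics/c9.png',B)
"
```

```text
t 21.17 p [ 0.497  -0.0203 -0.0198] hy 7.58 F [-0.19  0.12  0.48] w 0.003 q [ 0.27  0.55 -0.43  2.15  0.49  0.48 -0.4 ]
```

```bash
python3 -c "
from h import *
for n in('s7','s8','s9'):
  s=cv2.imread(f'pics/{n}.png')[:,:,::-1].copy()
  for a,c,b in blobs(s,'teal',(270,150,150,150)):print(n,a,c,'left edge',b[:,0].min(),b[:,1].max())
  m=mask(s,'teal');ys,xs=np.nonzero(m);k=(xs>300);print(xs[k].min(),ys[k].max())
"
```

```text
s7 256.75 [344.03827897 203.67983204] left edge 329.4612121582031 218.28016662597656
333 216
s8 233.5 [343.22631156 204.41976713] left edge 329.95000076293945 217.4499969482422
333 216
s9 214.8125 [337.79404277 203.75687373] left edge 324.86857986450195 215.60345458984375
327 214
```

jog_arm([
  {"x": 0, "y": 0.012, "z": 0, "wx": 0, "wy": 0, "wz": 0},
  {"x": 0, "y": 0.024, "z": 0.001, "wx": 0, "wy": 0, "wz": 0},
  {"x": 0, "y": 0.036, "z": 0.002, "wx": 0, "wy": 0, "wz": 0},
  {"x": 0, "y": 0.045, "z": 0.002, "wx": 0, "wy": 0, "wz": 0},
  {"x": 0, "y": 0.045, "z": 0.002, "wx": 0, "wy": 0, "wz": 0},
])

```text
t: 21.68
eef_pos: [0.5063, -0.0189, -0.0196]
tool_rot: [0.018, 0.658, 0.752, 0.022]
contact_force: [-0.6, 0.3, -0.1]
gripper_width: -0.002
```

jog_arm([
  {"x": 0, "y": 0.006, "z": 0, "wx": 0, "wy": 0, "wz": 0},
  {"x": 0, "y": 0.008, "z": 0, "wx": 0, "wy": 0, "wz": 0},
  {"x": 0, "y": 0.008, "z": 0, "wx": 0, "wy": 0, "wz": 0},
])

```text
t: 21.93
eef_pos: [0.5081, -0.0186, -0.0195]
tool_rot: [0.018, 0.658, 0.752, 0.022]
contact_force: [-0.8, -0.4, -0.5]
gripper_width: -0.001
```

jog_arm([
  {"x": 0, "y": 0.005, "z": 0, "wx": 0, "wy": 0, "wz": 0},
  {"x": 0, "y": 0.006, "z": 0, "wx": 0, "wy": 0, "wz": 0},
  {"x": 0, "y": 0.006, "z": 0, "wx": 0, "wy": 0, "wz": 0},
])

```text
t: 22.18
eef_pos: [0.5093, -0.0185, -0.0195]
tool_rot: [0.018, 0.658, 0.752, 0.022]
contact_force: [-0.9, -0.1, -0.4]
gripper_width: -0.001
```

jog_arm([
  {"x": 0, "y": 0.005, "z": 0, "wx": 0, "wy": 0, "wz": 0},
  {"x": 0, "y": 0.006, "z": 0, "wx": 0, "wy": 0, "wz": 0},
  {"x": 0, "y": 0.006, "z": 0, "wx": 0, "wy": 0, "wz": 0},
])

```text
t: 22.43
eef_pos: [0.5103, -0.0182, -0.0195]
tool_rot: [0.018, 0.658, 0.752, 0.022]
contact_force: [-2.4, -0.0, 0.6]
gripper_width: -0.002
```

jog_arm([
  {"x": 0, "y": 0.005, "z": 0, "wx": 0, "wy": 0, "wz": 0},
  {"x": 0, "y": 0.005, "z": 0, "wx": 0, "wy": 0, "wz": 0},
  {"x": 0, "y": 0.005, "z": 0, "wx": 0, "wy": 0, "wz": 0},
])

```text
t: 22.68
eef_pos: [0.5105, -0.0182, -0.0195]
tool_rot: [0.018, 0.658, 0.752, 0.021]
contact_force: [-5.7, -0.4, 3.4]
gripper_width: -0.0
```

jog_arm([
  {"x": 0, "y": 0.005, "z": 0, "wx": 0, "wy": 0, "wz": 0},
  {"x": 0, "y": 0.005, "z": 0, "wx": 0, "wy": 0, "wz": 0},
  {"x": 0, "y": 0.005, "z": 0, "wx": 0, "wy": 0, "wz": 0},
])

```text
t: 22.93
eef_pos: [0.5104, -0.0182, -0.0196]
tool_rot: [0.017, 0.658, 0.752, 0.02]
contact_force: [-5.7, -0.3, 3.6]
gripper_width: -0.002
```

jog_arm([
  {"x": 0, "y": 0.006, "z": 0, "wx": 0, "wy": 0, "wz": 0},
  {"x": 0, "y": 0.0075, "z": 0, "wx": 0, "wy": 0, "wz": 0},
  {"x": 0, "y": 0.0075, "z": 0, "wx": 0, "wy": 0, "wz": 0},
  {"x": 0, "y": 0.0075, "z": 0, "wx": 0, "wy": 0, "wz": 0},
  {"x": 0, "y": 0.0075, "z": 0, "wx": 0, "wy": 0, "wz": 0},
  {"x": 0, "y": 0.0075, "z": 0, "wx": 0, "wy": 0, "wz": 0},
])

```text
t: 23.43
eef_pos: [0.5104, -0.0182, -0.0198]
tool_rot: [0.017, 0.658, 0.752, 0.019]
contact_force: [-7.1, 0.3, 3.8]
gripper_width: 0.0
```

```bash
python3 -c "
from h import *
st();print(monitor.get_obs()['torque'])
"
```

```text
t 23.43 p [ 0.5104 -0.0182 -0.0198] hy 7.61 F [-7.11  0.29  3.8 ] w 0.0 q [ 0.27  0.56 -0.44  2.11  0.48  0.5  -0.39]
[-0.04730056  1.37658249  0.03188901]
```

jog_arm([
  {"x": 0, "y": -0.005, "z": 0, "wx": 0, "wy": 0, "wz": 0},
  {"x": 0, "y": -0.02, "z": 0, "wx": 0, "wy": 0, "wz": 0},
  {"x": 0, "y": -0.06, "z": -0.01, "wx": 0, "wy": 0, "wz": 0},
  {"x": 0, "y": -0.15, "z": -0.02, "wx": 0, "wy": 0, "wz": 0},
  {"x": 0, "y": -0.25, "z": -0.1, "wx": 0, "wy": 0, "wz": 0},
  {"x": 0, "y": -0.25, "z": -0.3, "wx": 0, "wy": 0, "wz": 0},
  {"x": -0.2, "y": -0.25, "z": -0.5, "wx": 0, "wy": 0, "wz": 0},
  {"x": -0.6, "y": -0.15, "z": -0.7, "wx": 0, "wy": 0, "wz": 0},
  {"x": -1, "y": -0.1, "z": -0.8, "wx": 0, "wy": 0, "wz": 0},
  {"x": -1, "y": -0.1, "z": -0.8, "wx": 0, "wy": 0, "wz": 0},
  {"x": -1, "y": -0.1, "z": -0.8, "wx": 0, "wy": 0, "wz": 0},
  {"x": -1, "y": -0.1, "z": -0.8, "wx": 0, "wy": 0, "wz": 0},
])

```text
t: 24.43
eef_pos: [0.5103, -0.2265, 0.1413]
tool_rot: [0.02, 0.66, 0.75, 0.019]
contact_force: [0.4, -0.3, 0.4]
gripper_width: -0.001
```

```bash
python3 -c "
from h import *
st()
im=snap('top','t10');s=snap('side','s10')
for a,c,b in blobs(im,'white',(270,165,110,60))[:3]:print('bar',a,rect('top',b,.012))
for a,c,b in blobs(im,'blue',(270,165,110,60))[:3]:print('rib',a,rect('top',b,.028))
for a,c,b in blobs(im,'red',(280,150,100,60))[:3]:print(a,R2(ray('top',c,.03)))
for a,c,b in blobs(im,'teal',(270,170,110,80)):print('laser',a,rect('top',b,.036))
A=cv2.resize(im[160:230,285:375,::-1],None,fx=4.4,fy=4.4,interpolation=2);B=cv2.resize(s[150:220,285:375,::-1],None,fx=4.4,fy=4.4,interpolation=2)
cv2.imwrite('pics/c10.png',np.hstack([A,B]))
"
```

```text
t 24.43 p [ 0.5103 -0.2265  0.1413] hy 7.3 F [ 0.36 -0.31  0.44] w -0.001 q [ 0.76  0.38 -0.55  1.91  0.24  0.86  0.23]
bar 633.875 (array([ 0.5833, -0.0096]), array([0.0328, 0.2525]), 7.58)
rib 97.6875 (array([ 0.5819, -0.0104]), array([0.0087, 0.1149]), 7.41)
65.3125 [ 0.636  -0.0883  0.03  ]
62.9375 [0.618  0.0767 0.03  ]
laser 331.125 (array([ 0.5412, -0.0118]), array([0.049 , 0.0659]), 7.12)
```

View pics/c10.png

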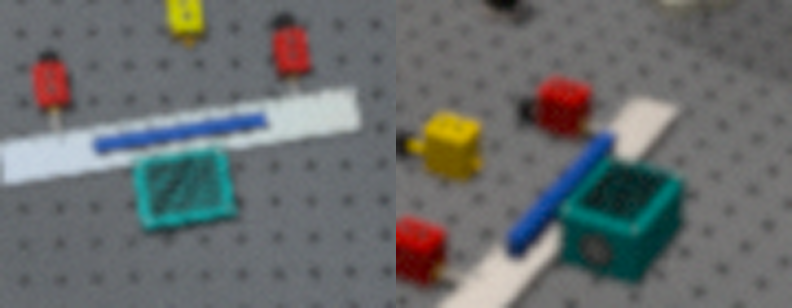

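Both stops read unmoved and the laser sits at the bar between them. My offset estimate is 40.5–42 mm against the required 39, so I'll measure the edges more sharply.

```bash
cat > edge.py <<'E'
from h import *
import sys
def run(ims,C=np.array([.5832,-.0097]),psi=np.radians(7.5)):
    im=np.mean(ims,0).astype(np.float32);n=np.array([np.cos(psi),np.sin(psi)]);u=np.array([-n[1],n[0]])
    d=np.arange(-.11,.03,.0005)
    def prof(s0,s1,z):
        P=[]
        for s in np.arange(s0,s1,.002):
            uv=np.array([proj("top",[*(C+a*n+s*u),z]) for a in d],np.float32)
            P.append(cv2.remap(im,uv[:,:1],uv[:,1:],cv2.INTER_LINEAR)[:,0])
        return np.mean(P,0)
    def cross(p,lo,hi):
        k=(d>=lo)&(d<=hi);x=d[k];y=p[k];a,b=y[:4].mean(),y[-4:].mean();m=(a+b)/2
        i=np.nonzero(np.diff(np.sign(y-m)))[0];return [round(1e3*(x[j]+(m-y[j])/(y[j+1]-y[j])*.0005),2) for j in i]
    for s0,s1 in((-.11,-.07),(.07,.11)):
        p=prof(s0,s1,.012)[:,0];print("bar edges",cross(p,-.03,0),cross(p,0,.03))
    for s0,s1 in((-.025,-.01),(-.01,.01),(.01,.02)):
        p=prof(s0,s1,.036)[:,0];print("laser front (red ch.)",cross(p,-.025,-.008)," back(blue ch, top/wall?)",cross(prof(s0,s1,.036)[:,2],-.075,-.055))
    p=prof(-.02,.015,.036);print(np.c_[d[::4]*1e3,p[::4]].round(0).astype(int)[15:60].tolist())
E
python3 -c "
from edge import *
run([cams.read_camera('top') for _ in range(4)])"
```

```text
Traceback (most recent call last):
  File "edge.py", line 16, in run
    p=prof(s0,s1,.012)[:,0];print("bar edges",cross(p,-.03,0),cross(p,0,.03))
      ~~~~^^^^^^^^^^^^
  File "edge.py", line 9, in prof
    uv=np.array([proj("top",[*(C+a*n+s*u),z]) for a in d],np.float32)
                 ~~~~^^^^^^^^^^^^^^^^^^^^^^^^
  File "h.py", line 8, in proj
    c=cams.get_calibration(cam);E=np.array(c["extrinsics"]);p=E[:3,:3]@np.array(P)+E[:3,3]
ValueError: time passes only in moves, steps and waits
```

Too many calibration calls, so I'll cache it.

```bash
sed -i 's/^import numpy as np, cv2/import numpy as np, cv2, functools\ncal=functools.lru_cache(None)(lambda c:cams.get_calibration(c))/; s/c=cams.get_calibration(cam)/c=cal(cam)/' h.py
python3 -c "
from edge import *
st();run([cams.read_camera('top') for _ in range(4)])"
```

```text
t 24.73 p [ 0.5084 -0.2186  0.1385] hy 7.71 F [-0.72 -0.25  0.63] w -0.0 q [ 0.76  0.38 -0.55  1.92  0.24  0.86  0.22]
bar edges [np.float64(-14.68)] [np.float64(14.96)]
bar edges [np.float64(-14.74)] [np.float64(14.8)]
laser front (red ch.) [np.float64(-18.45)]  back(blue ch, top/wall?) [np.float64(-61.85)]
laser front (red ch.) [np.float64(-17.79)]  back(blue ch, top/wall?) [np.float64(-63.02)]
laser front (red ch.) [np.float64(-18.05)]  back(blue ch, top/wall?) [np.float64(-63.69)]
[[-80, 102, 106, 110], [-78, 101, 105, 109], [-76, 101, 106, 109], [-74, 101, 105, 109], [-72, 96, 101, 105], [-70, 83, 90, 94], [-68, 65, 80, 83], [-66, 45, 82, 83], [-64, 29, 101, 101], [-62, 23, 126, 126], [-60, 25, 139, 139], [-58, 32, 136, 135], [-56, 38, 122, 122], [-54, 41, 111, 110], [-52, 42, 104, 104], [-50, 42, 102, 102], [-48, 41, 103, 102], [-46, 41, 99, 99], [-44, 40, 97, 98], [-42, 41, 94, 95], [-40, 41, 91, 92], [-38, 40, 90, 91], [-36, 40, 88, 88], [-34, 40, 88, 89], [-32, 40, 90, 90], [-30, 40, 89, 89], [-28, 39, 89, 89], [-26, 39, 89, 89], [-24, 39, 96, 96], [-22, 39, 112, 112], [-20, 50, 133, 132], [-18, 79, 153, 152], [-16, 117, 168, 169], [-14, 147, 178, 179], [-12, 153, 172, 176], [-10, 135, 149, 160], [-8, 102, 119, 147], [-6, 70, 98, 151], [-4, 52, 91, 161], [-2, 56, 98, 171], [0, 79, 113, 176], [2, 114, 139, 181], [4, 148, 166, 188], [6, 165, 179, 190], [8, 164, 175, 180]]
```

```bash
cat > edge2.py <<'E'
from h import *
def run(ims,C=np.array([.5832,-.0097]),psi=np.radians(7.5)):
    im=np.mean(ims,0).astype(np.float32);n=np.array([np.cos(psi),np.sin(psi)]);u=np.array([-n[1],n[0]]);d=np.arange(-.08,-.008,.0005);S=np.arange(-.022,.030,.004);F=[];B=[]
    for s in S:
        uv=np.array([proj("top",[*(C+a*n+s*u),.036]) for a in d],np.float32);p=cv2.remap(im,uv[:,:1],uv[:,1:],cv2.INTER_LINEAR)[:,0]
        r=p[:,0];i=np.nonzero((r[:-1]<110)&(r[1:]>=110)&(d[:-1]>-.03))[0];g=p[:,1]
        F.append(d[i[0]]*1e3 if len(i) else np.nan)
        k=(d>-.07)&(d<-.058);j=np.argmax(np.gradient(g[k]));B.append(d[k][j]*1e3)
    F,B=np.array(F),np.array(B);print("front",F.round(1),"back",B.round(1))
    for q in(F,B):
        ok=~np.isnan(q);print("slope deg",np.degrees(np.polyfit(S[ok]*1e3,q[ok],1)[0]).round(2),"mean",q[ok].mean().round(2))
E
python3 -c "
from edge2 import *
run([cams.read_camera('top') for _ in range(4)])"
```

```text
front [-17.  -16.5 -17.  -16.5 -16.5 -16.  -16.5 -17.  -16.5 -16.5 -16.  -16.
 -16.5] back [-63.  -63.5 -62.  -64.  -64.  -62.5 -63.  -62.  -64.  -63.5 -64.  -63.
 -63. ]
slope deg 0.67 mean -16.5
slope deg -0.28 mean -63.19
```

```bash
python3 -c "
from h import *
st();print(bot.hand_in())"
```

```text
t 25.13 p [ 0.509  -0.2198  0.1389] hy 7.64 F [ 0.25 -0.41  0.91] w -0.005 q [ 0.76  0.38 -0.55  1.92  0.24  0.86  0.23]
the job is handed in; nothing more can be done
None
```

The job is handed in at about 25 s of the 69 s allowed, with no verdict reported. The straightedge rests on both screw tips, and the teal laser sits against its free edge, between the stops.

**What I did:** I carried the straightedge by its rib to just short of the stops. Then I pushed it in at its middle with closed fingers and held it at about 7 N for 0.7 s. I set the laser down behind it, pushed it up with the fingertips and held it at about 7 N. Then I backed off.

**Last checks:**
- **Stops:** neither moved by more than 0.2 mm in the top view, and the straightedge did not shift while the laser was pressed.
- **Straightedge:** it came to a hard stop under the push. The zoomed top view, taken before the laser went on, shows its edge at both tips.
- **Laser:** it also came to a hard stop. The edge profiles put its centre about 39.6–40 mm from the straightedge's centre line (39 is flush), aligned to within about 0.7°.
- **Robot:** clear of everything, tool raised well above the table.

**What disagreed:**
- **Laser offset:** cruder colour-blob measurements gave 40.5–42 mm. I put that down to blur and the laser's visible side wall, but the camera cannot rule out a gap of about 1 mm.
- **Fingertip height:** the fingertips sat about 28 mm higher than the reported tool position. I found this when the first grasps on the rib closed on nothing. While checking it I pressed the rib top briefly at about 15 N.
- **Wrong way once:** I also moved the arm right instead of left once, in free space; it felt no contact.

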